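Make up the wash-up carrier and scan it out

TASK

Get the wash-up carrier ready to go: screw the caps of its two waste jars fully tight, and nest every loose kidney dish in the one standing in the carrier, each turned so that it drops fully home in the dish below. Then pick up the hand scanner, hold it steady for a good second about 10 cm from the carrier's sloping label, pointing squarely at the middle of the label, and lay it back in its dock. Leave everything else on the bench where it is.

Things in the scene. Friction and masses are not known exactly. Their poses are not given: they have to be found in the camera images.
- carrier: grey wash-up carrier, a fixed tray 270 x 260 mm with 18 mm walls and a 4 mm floor, a low wire handle (to 46 mm) on each x end. Origin: centre of the underside, z up. The base dish stands in its -y half, the two waste jars at x = -65 and +65 mm, y = +75 mm; the label slopes on its -y edge.
- basedish: the stainless kidney dish that already stands on the carrier's floor: shape, size and frame as dish1, 220 g, not fixed. All dishes have sloping walls 2 mm thick and a foot 14 mm high, which rests on the floor of the dish below; their rim lies 28.5 mm either side of an arc of radius 75 mm through the origin, centred at y = +75 mm, half angle 0.6 rad; the hollow is 37 mm wide at z = 24 mm.
- dish1: loose stainless kidney dish, 142 mm long, 70 mm over its ends, 57 mm across its waist, 38 mm high, 120 g. Origin: underside, middle of the waist; x along the dish, y across the waist to the hollow (inward curved) side, z up. Grip the rolled rim across the waist (y = -28.5 to 28.5 mm, 6 mm high). Fully home in a dish of the same outline it sits 14 mm higher, with 2 mm of play. May be absent.
- dish2: as dish1: another loose dish of the same kind and frame. May be absent.
- dish3: as dish1: another loose dish of the same kind and frame. May be absent.
- dish4: as dish1: another loose dish of the same kind and frame. May be absent.
- dish1_inner (a point): point on the rim of dish1 at the middle of its hollow side (y = 28.5 mm, z = 38 mm in the dish's frame)
- dish2_inner (a point): point on the rim of dish2 at the middle of its hollow side (y = 28.5 mm, z = 38 mm in the dish's frame)
- dish3_inner (a point): point on the rim of dish3 at the middle of its hollow side (y = 28.5 mm, z = 38 mm in the dish's frame)
- dish4_inner (a point): point on the rim of dish4 at the middle of its hollow side (y = 28.5 mm, z = 38 mm in the dish's frame)
- cap1 (a joint): screw cap of the jar at x = -65 mm in the carrier; rad, 0 = fully tight (a stop), grows anticlockwise seen from above, to 1.6; starts 0.5 to 1.2 loose. Stiff (0.05 N m): it stays where it is left. Tighten it clockwise.
- cap2 (a joint): screw cap of the jar at x = +65 mm in the carrier; rad, 0 = fully tight (a stop), grows anticlockwise seen from above, to 1.6; starts 0.5 to 1.2 loose. Stiff (0.05 N m): it stays where it is left. Tighten it clockwise.
- cap1_top (a point): centre of the top of cap1, on its axis, 84 mm above the bench: a ribbed blue cap 51 mm in diameter and 24 mm high, on a white jar 56 mm in diameter fixed in the carrier; a white line on the cap points along the carrier's -y, at a tick on the jar's pocket, when tight
- cap2_top (a point): centre of the top of cap2, on its axis, 84 mm above the bench: a ribbed blue cap 51 mm in diameter and 24 mm high, on a white jar 56 mm in diameter fixed in the carrier; a white line on the cap points along the carrier's -y, at a tick on the jar's pocket, when tight
- label: barcode label, 66 x 42 mm, on a holder that slopes at 45 degrees on the carrier's -y edge. Origin: centre of the label's face, 24 mm above the bench; x along the label, z is the outward normal (away from the carrier and up).
- scanner: pocket barcode scanner, 120 mm long and 34 mm high, 160 g: white handle 36 mm wide and 31 mm high from x = -60 to 24 mm, black head 46 mm wide from x = 20 to 60 mm. Origin: on the underside, near the centre of mass; x runs along it to the window, y across, z up. Grip the handle across y at about x = -5 mm. It reads along +x: no trigger needs pulling.
- scanner_window (a point): centre of the scanner's window at its front end (x = 60 mm, z = 17 mm in its frame); the axes are the scanner's
- dock: fixed black charging dock, a plate 140 x 70 x 12 mm. Origin: centre of the underside. The scanner lies on it, window to the dock's +x, origin over origin, axes alike, at z = 12 mm. Cheeks and end stops to z = 24 mm (x = -70 to -43 and 30 to 71 mm) guide it with about 6 mm of play each side; between them the sides are free for fingers.
- flask: bystander: T25 culture flask lying flat, 103 x 50 x 25 mm, orange cap. Origin: underside. Leave it.
- petri: bystander: stack of three small petri dishes, 58 mm across, 41 mm high. Origin: underside. Leave it.
- ethanol: bystander: white bottle, 62 mm across, 160 mm high. Origin: underside. Leave it.
- timer: bystander: white bench timer lying flat, 62 x 62 x 16 mm. Origin: underside. Leave it.
- forceps: bystander: steel forceps lying flat, 120 mm long. Origin: underside. Leave it.
There are look-alikes about, which are no part of the job. Leave any yellow look-alike of the scanner alone.

How it is judged:
On the way, in this order (a step that is already met when the one before it is completed fails the run):
1. both caps are tight and every loose dish is nested in the base dish (value of joint each of cap1, cap2 below 0.1 rad and x of basedish in the frame of carrier between -0.05 and 0.05 m and y of basedish in the frame of carrier between -0.09 and -0.01 m and angle between basedish's own z axis and vertical below 0.08 rad and x of dish1 in the frame of basedish between -0.012 and 0.012 m and y of dish1 in the frame of basedish between -0.012 and 0.012 m and (z of dish1 in the frame of basedish between 0.011 and 0.017 m or z of dish1 in the frame of basedish between 0.025 and 0.031 m or z of dish1 in the frame of basedish between 0.039 and 0.045 m or z of dish1 in the frame of basedish between 0.053 and 0.059 m) and angle between the x axis of each of dish1, dish2, dish3, dish4 and the x axis of basedish, either way round below 0.14 rad and angle between the z axis of each of dish1, dish2, dish3, dish4 and the z axis of basedish, either way round below 0.1 rad and y of each of dish1_inner, dish2_inner, dish3_inner, dish4_inner in the frame of basedish above 0.01 m and x of dish2 in the frame of basedish between -0.012 and 0.012 m and y of dish2 in the frame of basedish between -0.012 and 0.012 m and (z of dish2 in the frame of basedish between 0.011 and 0.017 m or z of dish2 in the frame of basedish between 0.025 and 0.031 m or z of dish2 in the frame of basedish between 0.039 and 0.045 m or z of dish2 in the frame of basedish between 0.053 and 0.059 m) and x of dish3 in the frame of basedish between -0.012 and 0.012 m and y of dish3 in the frame of basedish between -0.012 and 0.012 m and (z of dish3 in the frame of basedish between 0.011 and 0.017 m or z of dish3 in the frame of basedish between 0.025 and 0.031 m or z of dish3 in the frame of basedish between 0.039 and 0.045 m or z of dish3 in the frame of basedish between 0.053 and 0.059 m) and x of dish4 in the frame of basedish between -0.012 and 0.012 m and y of dish4 in the frame of basedish between -0.012 and 0.012 m and (z of dish4 in the frame of basedish between 0.011 and 0.017 m or z of dish4 in the frame of basedish between 0.025 and 0.031 m or z of dish4 in the frame of basedish between 0.039 and 0.045 m or z of dish4 in the frame of basedish between 0.053 and 0.059 m) and linear speed of each of dish1, dish2, dish3, dish4 below 0.02 m/s), for 0.3 s.
2. the scanner is held steady on the label: 5 to 16 cm away, within 37 degrees of square, its line of sight within 25 mm of the label's middle (x of label in the frame of scanner_window between 0.05 and 0.16 m and y of label in the frame of scanner_window between -0.025 and 0.025 m and z of label in the frame of scanner_window between -0.025 and 0.025 m and angle between the x axis of scanner and the z axis of label, either way round below 0.65 rad and z of scanner_window in the frame of label above 0.03 m and linear speed of scanner below 0.03 m/s), for 1 s.
At the end, for the whole second after the job is handed in: Caps within 0.1 rad of tight; base dish level in the carrier; each loose dish fully home in the nest (14, 28, 42 or 56 mm above the base dish, +-3 mm; 12 mm sideways, 0.14 rad in turn, hollow sides together); scanner flat in its dock, window to +x, within 12 mm and 0.2 rad; all at rest (all of step 1 and x of scanner in the frame of dock between -0.012 and 0.012 m and y of scanner in the frame of dock between -0.01 and 0.01 m and z of scanner in the frame of dock between 0.008 and 0.017 m and angle between the x axis of scanner and the x axis of dock, either way round below 0.2 rad and angle between scanner's own z axis and vertical below 0.1 rad and x of scanner_window in the frame of dock above 0.03 m and linear speed of scanner below 0.02 m/s); the robot touches nothing.
It fails at once if a bystander is pushed more than 5 cm (distance of any of flask, petri, ethanol, timer, forceps from where it was at the start of the episode above 0.05 m).
It fails at once if the bottle is tipped over (angle between ethanol's own z axis and vertical above 0.6 rad).
Of dish1, dish2, dish3, dish4 only 3 to 4 are there at a start; the rules pass over those that are not, and their reading is None.
At some moment in a run one of dish1, dish2, dish3, dish4 may be knocked a few centimetres aside while the robot is not near it.
It also fails if it takes over 192 s, if anything falls off the work surface, if the arm or the gripper's body presses on something with over 40 N, if the wrist force passes 120 N, or if a joint passes its speed limit or range.

ROBOT

A 6-joint arm with a two-finger parallel gripper is mounted at the origin on the work surface. World frame = base frame: x ahead of the robot, y to its left, z up, the work surface at z = 0. Lengths are in m, angles in rad, forces in N, time in s.
With the tool pointing down it reaches from about 0.4 to 0.825 m from the base axis. Payload 7 kg.
Tool frame: the origin (TCP) lies on the centre line of the jaws, within the pads' length; the fingertips stand 14 mm ahead of it and the grasp point (between the pads) lies 5 mm behind it; z points along the fingers, y is the line along which they close (so a half turn about z gives the same grasp; the last joint's range is limited). The gripper opens to 88 mm and grips with 3 to 60 N. Pads are 19 mm wide; open, the fingers measure 130 mm over their backs; the gripper's body (78 mm by 193 mm) begins 47 mm behind the grasp point.
Start: joints at [-0.878, 0.359, 0.012, 0, -1.224, -0.288], TCP at [0.266, -0.62, 0.241] pointing down, gripper open.
Joint ranges: [-3.07, 3.07], [-1.43, 2.12], [-1.02, 1.25], [-3.03, 1.67], [-3.05, -0], [-3.03, 3.03]. Speed limits (rad/s): [2.39, 2.39, 3.01, 3.14, 3.14, 3.14].

INTERFACE

Orientations are given as [roll, pitch, yaw] about the fixed x, y, z axes, in that order (R = Rz(yaw) Ry(pitch) Rx(roll)).
In Python, from station import arm gives the robot as it stands.
- The arm moves only by the tool move_arm, never from a script. Its argument "rows" is a list of rows, each an object with "translation": the shift along the tool's x, y, z in cm, a list of three; "rot": the turn, a rotation vector about the tool's x, y, z in degrees, a list of three; "hand": the closure, from 0 (fully open) to 1 (shut). A call has 1 to 8 rows; each row is the pose to reach, as a shift and turn from the pose commanded when the call began, along the tool's axes at that moment; what a row does not reach only later rows make up. A row lasts 1/12 s, in which the tool goes at most 41.7 mm and 7.16 degrees, less where a joint would pass 70% of its speed; a pose out of reach is approached as far as the arm can. A call with a gripper value outside its range is refused whole. The fingers move at their own pace and stop on an object; "squeeze" is the grip in N (left out, the last holds). Time passes only in rows, so rows that repeat a pose let the fingers close. It gives the time, the measured TCP pose, the force, the opening and the grip force at its end, in the units of the state.
- arm.get_state(): the state, without advancing time (a new reading comes with each control period).
- arm.grab_frame(name): name is "scene" or "side" or "wrist"; returns (picture, depth): 400x640x3 uint8, red, green, blue; 400x640 float32, m along the optical axis (not along the pixel's ray), 0 where there is no reading.
- arm.camera_params(name): a dict with "vfov" (degrees; the focal length in pixels is half the picture's height over the tangent of half this angle, whatever the lens; pixels are square), "cx", "cy" (the principal point, pixels), "position" and "orientation" of the camera in the world; the wrist camera has in their place "tool_from_camera" (4x4, takes a point from camera to tool coordinates, whose origin is the TCP and whose axes are the flange's). Camera axes: x right, y down, z forward; pixel columns grow to the right and rows downward; lengths in m; the calibration is good to about 2 mm. The wrist camera is an equidistant fisheye: a pixel r from the principal point sees the ray r / f radians off the axis. A picture is of the moment at which its call begins: read the wrist's pose just before it. camera_params takes no time and is no camera call.
- arm.job_done(): hands the job in; it is judged then, once.
Trained networks look in the newest picture that a camera, given by its name, has taken for a name from the list of things; names that differ only in an ending like _2 or _b are one class to them, and where a whole thing is asked for, a point or a joint stands for the part that bears it (a point fixed in the world has none). Each returns a list of dicts, best first, with "p" (0 to 1); they miss things now and then, are a little off and sometimes report something else, mostly with a low value. They report only what shows in the picture. A call takes as long as a camera call. They do not tell look-alikes from the thing itself.
- arm.search_frame(label, camera): "point" ([x, y, z] in m, in the coordinates of the camera as it stood for that picture, good to about 4 mm: the middle of the surface that is visible of it).
- arm.pinpoint(label, camera): "point" ([x, y, z] in m, in the coordinates of the camera as it stood for that picture, good to about 4 mm: a listed point, or the origin of a listed thing).
The state is a dict: "t": time; "q": joint angles; "qd": joint speeds; "joint_efforts": joint torques, N m; "eef_pos": TCP position; "ee_rot": TCP orientation; "force": force on the tool from outside, world axes, zero at the start; "moment": the same for the moment, N m; "width": finger opening in m; "gripper_force": force on a finger pad.
Only numpy, scipy, OpenCV 4.12 (cv2) and the standard library are available. Lean on these libraries where they do the work, as an engineer would, in place of code of your own. Each camera call takes 0.05 s, during which the arm holds its last target. There are 200 camera calls.

## Working session

There is one attempt and no reset: what is moved stays moved. The work goes in short steps, Python scripts to look and compute and a tool call to move; the robot and the scene stay as the last step left them, time stands still between calls to the robot, and variables do not carry over. Pictures are saved under pics/ and viewed, at most 14 in all, crops included, and the job is handed in when it is done.

Besides the shell and the picture viewer there is one more tool, called as a command line: name --argument value ..., lists and objects as JSON in quotes. move_arm: Moves the arm, as the interface text tells. Its arguments: {"type":"object","properties":{"rows":{"type":"array","items":{"type":"object","properties":{"translation":{"type":"array","items":{"type":"number"}},"rot":{"type":"array","items":{"type":"number"}},"hand":{"type":"number"}}}},"squeeze":{"type":"number"}},"required":["rows"]}

```bash
ls; mkdir -p pics
cat > h.py <<'E'
import numpy as np, cv2
from scipy.spatial.transform import Rotation as R
from station import arm
def cam(name):
    p=arm.camera_params(name); f=200/np.tan(np.radians(p['vfov'])/2)
    return p,f
def T_cam(name):
    p,f=cam(name); s=arm.get_state()
    T=np.eye(4)
    if name=='wrist':
        T[:3,:3]=R.from_euler('xyz',s['ee_rot']).as_matrix(); T[:3,3]=s['eef_pos']
        return T@np.array(p['tool_from_camera'])
    o=np.array(p['orientation'])
    T[:3,:3]=o if o.shape==(3,3) else (R.from_euler('xyz',o).as_matrix() if o.size==3 else R.from_quat(o).as_matrix())
    T[:3,3]=p['position']; return T
def grab(name,fn=None):
    T=T_cam(name); im,d=arm.grab_frame(name)
    if fn: cv2.imwrite('pics/'+fn,im[:,:,::-1])
    return im,d,T
def cloud(name,d,T):
    p,f=cam(name); v,u=np.mgrid[:400,:640].astype(float)
    x=(u-p['cx'])/f; y=(v-p['cy'])/f
    if name=='wrist':
        r=np.hypot(x,y); k=np.where(r>1e-9,np.tan(np.minimum(r,1.5))/np.maximum(r,1e-9),1); x=x*k;y=y*k
    P=np.stack([x*d,y*d,d],-1)
    return P@T[:3,:3].T+T[:3,3]
def find(fn,label,name,T):
    return [(round(a['p'],2),np.round(T[:3,:3]@a['point']+T[:3,3],3)) for a in getattr(arm,fn)(label,name)]
E
python3 - <<'E'
from h import *
print(arm.get_state())
for n in ['scene','side','wrist']: print(n,arm.camera_params(n))
for n in ['scene','side']:
    im,d,T=grab(n,n+'0.png'); print(n,T)
    for l in ['carrier','basedish','dish1','cap1_top','label','scanner','dock','ethanol','petri','flask','timer','forceps','dish1_inner','scanner_window']:
        print(l,find('pinpoint',l,n,T))
E
```

```text
pics
{'t': 0.0, 'q': array([-8.77919176e-01,  3.59389719e-01,  1.10687610e-02, -3.46204288e-04,
       -1.22409798e+00, -2.88100294e-01]), 'qd': array([ 3.03042758e-06, -3.37735358e-05,  1.27008861e-03, -8.62275574e-04,
       -7.40189373e-04, -4.53887621e-04]), 'joint_efforts': array([ 1.02642527e-03, -5.82721782e+01,  2.93051291e+01,  6.99727848e+00,
        6.74785028e-03, -1.34798138e-04]), 'eef_pos': array([ 0.2656196 , -0.62003916,  0.23962586]), 'ee_rot': array([ 3.13994444e+00, -1.49038056e-04, -2.73693358e+00]), 'force': array([ 0.05864466,  0.44258233, -0.17389594]), 'moment': array([ 0.04489405, -0.01289597, -0.01444845]), 'gripper_force': 0.0, 'width': 0.08766481688763665}
scene {'vfov': 57.435862039015355, 'cx': 319.2986906087878, 'cy': 200.7344700737284, 'position': array([0.93940285, 0.73405386, 0.68709925]), 'orientation': array([-2.18888795, -0.00715104,  2.63380201])}
side {'vfov': 56.01210093636819, 'cx': 320.42916377683025, 'cy': 200.8648410949079, 'position': array([-0.12086153,  0.69828362,  1.06855556]), 'orientation': array([-2.36423807, -0.0083018 , -2.432630
[... 2718 characters left out ...]
8,  0.004])), (0.58, array([ 0.656, -0.547,  0.003])), (0.57, array([ 0.461, -0.245, -0.002])), (0.32, array([ 0.659, -0.084,  0.034]))]
dock [(0.79, array([ 0.551, -0.397, -0.   ]))]
ethanol [(0.67, array([ 0.705, -0.372,  0.003]))]
petri [(0.55, array([ 0.543, -0.151, -0.001]))]
flask [(0.46, array([ 0.779, -0.086, -0.001]))]
timer [(0.74, array([0.525, 0.481, 0.003])), (0.34, array([ 0.61 , -0.405,  0.029]))]
forceps [(0.54, array([ 0.545, -0.151,  0.001])), (0.4, array([ 0.641,  0.451, -0.001]))]
dish1_inner []
scanner_window [(0.82, array([ 0.61 , -0.407,  0.027])), (0.58, array([ 0.536, -0.578,  0.019])), (0.54, array([ 0.614, -0.507,  0.017])), (0.51, array([ 0.461, -0.04 ,  0.04 ]))]
```

View pics/scene0.png

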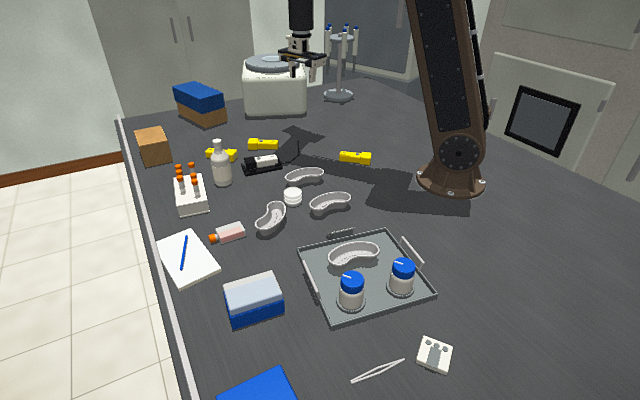

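View pics/side0.png

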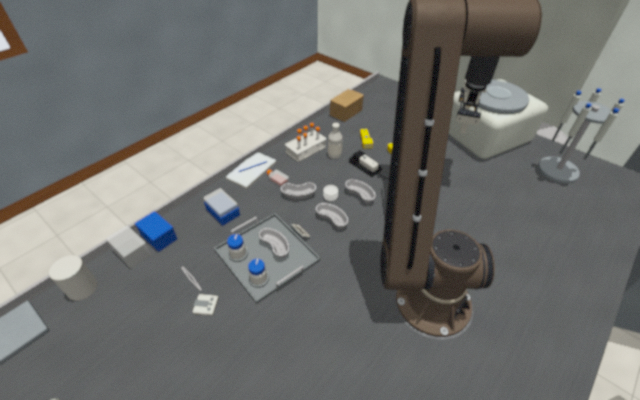

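Scene: three loose dishes (scene px (304,177), (330,203), (270,217)), the base dish at (353,252), caps at (351,283) and (402,268). The scanner is docked at (263,163), with three yellow decoys nearby.

```bash
cat >> h.py <<'E'
from scipy.optimize import least_squares
def kd(q):  # distance from kidney centre arc, points in dish frame
    a=np.arctan2(q[:,0],0.075-q[:,1]); c=np.clip(a,-.6,.6)
    A=np.stack([0.075*np.sin(c),0.075-0.075*np.cos(c)],-1)
    return np.linalg.norm(q-A,axis=1)
def fitdish(P,c,zr=0.038,tol=0.006):
    P=P.reshape(-1,3); m=(np.abs(P[:,2]-zr+.002)<tol)&(np.hypot(P[:,0]-c[0],P[:,1]-c[1])<0.1)
    Q=P[m][:,:2]; best=None
    if len(Q)<20: return None
    for y0 in np.arange(0,6.28,.52):
        def res(x):
            cs,sn=np.cos(x[2]),np.sin(x[2]); D=Q-x[:2]
            return kd(np.stack([D[:,0]*cs+D[:,1]*sn,-D[:,0]*sn+D[:,1]*cs],-1))-.0275
        s=least_squares(res,[c[0],c[1],y0],loss='soft_l1',f_scale=.002)
        if best is None or s.cost<best.cost: best=s
    x=best.x; return np.round([x[0],x[1],(x[2]+np.pi)%(2*np.pi)-np.pi,1000*np.sqrt(2*best.cost/len(Q)),len(Q)],4)
E
python3 - <<'E'
from h import *
np.set_printoptions(suppress=True)
for n in ['scene','side']:
    im,d,T=grab(n); P=cloud(n,d,T)
    for c,z in [((.459,-.245),.038),((.64,-.065),.038),((.46,-.071),.038),((.522,.172),.042)]:
        print(n,c,fitdish(P,c,z))
    m=(P[...,2]>.075)&(P[...,2]<.09)&(P[...,1]>.2)&(P[...,1]<.4)&(P[...,0]<.7)
    print(n,'captop',[np.round(np.median(P[m&(abs(P[...,0]-x)<.04)],0),3) for x in (.474,.602)])
    m=(abs(P[...,2]-.0435)<.003)&(np.hypot(P[...,0]-.55,P[...,1]+.395)<.08)  # scanner top z
    if m.sum()>10:
        rect=cv2.minAreaRect(P[m][:,:2].astype(np.float32)); print('scanner',rect)
E
```

```text
scene (0.459, -0.245) [  0.4577  -0.2381  -0.0795   2.511  215.    ]
scene (0.64, -0.065) [  0.6396  -0.0624  -2.374    3.2679 258.    ]
scene (0.46, -0.071) [  0.4812  -0.063    2.7105   5.9591 298.    ]
scene (0.522, 0.172) [  0.5262   0.1705  -0.1514   5.6118 470.    ]
scene captop [array([0.477, 0.31 , 0.083]), array([0.604, 0.289, 0.083])]
scanner ((0.5529477000236511, -0.3952119052410126), (0.04623131453990936, 0.11512333899736404), 84.44173431396484)
side (0.459, -0.245) [  0.4571  -0.2417  -0.0909   2.6876 174.    ]
side (0.64, -0.065) [  0.6391  -0.066   -2.3743   2.8841 171.    ]
side (0.46, -0.071) [  0.4596  -0.0666  -0.0301   5.7837 212.    ]
side (0.522, 0.172) [  0.5239   0.1659  -0.1288   6.7124 244.    ]
side captop [array([0.471, 0.306, 0.084]), array([0.599, 0.284, 0.084])]
scanner ((0.551244854927063, -0.39810165762901306), (0.044800687581300735, 0.12068841606378555), 84.79818725585938)
```

```bash
cat >> h.py <<'E'
def down(yaw): return R.from_euler('xyz',[np.pi,0,yaw])
def plan(*ts):  # (pos, Rotation) chained; prints moves in tool axes, cm and deg
    s=arm.get_state(); p=np.array(s['eef_pos']); r=R.from_euler('xyz',s['ee_rot'])
    print('t',round(s['t'],2),'p',np.round(p,4),'rpy',np.round(s['ee_rot'],3),'q',np.round(s['q'],2),'w',round(s['width'],4))
    for q,r2 in ts:
        q=np.array(q); print('  trans',np.round(100*(r.inv().apply(q-p)),2),'rot',np.round(np.degrees((r.inv()*r2).as_rotvec()),1)); p,r=q,r2
E
python3 -c "
from h import *
s=arm.get_state(); y=s['ee_rot'][2]
plan(((.36,-.3,.38),down(y)),((.42,0.03,.42),down(y)))"
```

```text
t 1.6 p [ 0.2658 -0.6204  0.2406] rpy [-3.142  0.    -2.737] q [-0.88  0.36  0.01 -0.   -1.22 -0.29] w 0.0877
  trans [-21.28  25.74 -13.94] rot [-0.  0. -0.]
  trans [-18.51  27.97  -4.  ] rot [0. 0. 0.]
```

move_arm --rows '[{"translation": [-21.3,25.7,-14],"rot": [0,0,0],"hand": 0},{"translation": [-21.3,25.7,-14],"rot": [0,0,0],"hand": 0},{"translation": [-21.3,25.7,-14],"rot": [0,0,0],"hand": 0},{"translation": [-21.3,25.7,-14],"rot": [0,0,0],"hand": 0},{"translation": [-21.3,25.7,-14],"rot": [0,0,0],"hand": 0},{"translation": [-21.3,25.7,-14],"rot": [0,0,0],"hand": 0},{"translation": [-21.3,25.7,-14],"rot": [0,0,0],"hand": 0},{"translation": [-21.3,25.7,-14],"rot": [0,0,0],"hand": 0}]'

```text
t: 2.27
eef_pos: [0.3528, -0.3239, 0.3705]
ee_rot: [-3.141, 0.001, -2.737]
force: [0.3, -0.2, -0.0]
width: 0.0877
gripper_force: 0.0
```

move_arm --rows '[{"translation": [-18.5,28,-4],"rot": [0,0,0],"hand": 0},{"translation": [-18.5,28,-4],"rot": [0,0,0],"hand": 0},{"translation": [-18.5,28,-4],"rot": [0,0,0],"hand": 0},{"translation": [-18.5,28,-4],"rot": [0,0,0],"hand": 0},{"translation": [-18.5,28,-4],"rot": [0,0,0],"hand": 0},{"translation": [-18.5,28,-4],"rot": [0,0,0],"hand": 0},{"translation": [-18.5,28,-4],"rot": [0,0,0],"hand": 0},{"translation": [-18.5,28,-4],"rot": [0,0,0],"hand": 0}]'

```text
t: 2.93
eef_pos: [0.4114, 0.002, 0.4099]
ee_rot: [3.142, 0.002, -2.736]
force: [2.2, 0.3, -0.2]
width: 0.0875
gripper_force: 0.0
```

```bash
python3 -c "
from h import *
plan()
im,d,T=grab('wrist','w1.png'); print(T[:3,3],T[:3,2])
P=cloud('wrist',d,T)
np.set_printoptions(suppress=True)
for c,z in [((.459,-.245),.038),((.64,-.065),.038),((.46,-.071),.038),((.522,.172),.042)]: print(c,fitdish(P,c,z,.004))
for l in ['dish1','dish1_inner','cap1_top','label','carrier']: print(l,find('pinpoint',l,'wrist',T))
"
```

```text
t 2.93 p [0.4114 0.002  0.4099] rpy [ 3.142e+00  2.000e-03 -2.736e+00] q [ 0.49 -0.17 -0.21  0.   -1.53 -1.66] w 0.0875
[ 0.33490358 -0.03050384  0.55403003] [ 0.27855971  0.11993648 -0.95290069]
(0.459, -0.245) [  0.4566  -0.2406  -0.0753   2.5921 765.    ]
(0.64, -0.065) [  0.6436  -0.0647  -2.4345   1.8897 338.    ]
(0.46, -0.071) [  0.4586  -0.0657  -0.0248   4.3465 881.    ]
(0.522, 0.172) [  0.5187   0.1552  -2.4339   6.4844 837.    ]
dish1 [(0.8, array([ 0.64 , -0.067,  0.   ])), (0.61, array([ 0.461, -0.068,  0.   ]))]
dish1_inner []
cap1_top [(0.76, array([0.476, 0.305, 0.082]))]
label [(0.73, array([0.503, 0.071, 0.027])), (0.66, array([0.601, 0.283, 0.085]))]
carrier [(0.87, array([ 0.53 ,  0.224, -0.002])), (0.29, array([0.505, 0.071, 0.023]))]
```

View pics/w1.png

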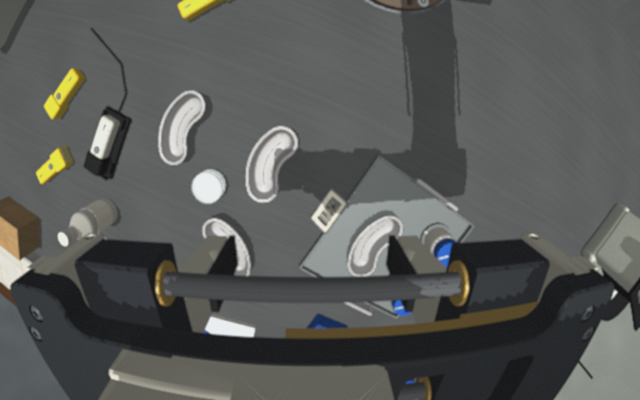

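```bash
python3 - <<'E'
import re
s=open('h.py').read()
s=s.replace("<0.1)","<0.08)").replace("loss='soft_l1',f_scale=.002","loss='cauchy',f_scale=.0015").replace("np.sqrt(2*best.cost/len(Q))","np.median(abs(best.fun))")
open('h.py','w').write(s)
E
python3 - <<'E'
from h import *
np.set_printoptions(suppress=True)
for n in ['scene','side','wrist']:
    im,d,T=grab(n); P=cloud(n,d,T)
    for c,z in [((.459,-.241),.038),((.64,-.065),.038),((.46,-.069),.038),((.524,.170),.042)]:
        print(n,c,fitdish(P,c,z,.004))
E
```

```text
scene (0.459, -0.241) [  0.4572  -0.239   -0.0757   2.2549 190.    ]
scene (0.64, -0.065) [  0.64    -0.0628  -2.3693   2.2993 222.    ]
scene (0.46, -0.069) [  0.4591  -0.0625  -0.0289   2.0739 219.    ]
scene (0.524, 0.17) [  0.5262   0.1702  -0.1512   2.2547 354.    ]
side (0.459, -0.241) [  0.4563  -0.2418  -0.0516   2.6215 125.    ]
side (0.64, -0.065) [  0.6412  -0.0655  -2.3977   2.3207 136.    ]
side (0.46, -0.069) [  0.4595  -0.0666  -0.02     2.5499 143.    ]
side (0.524, 0.17) [  0.5242   0.167   -0.1537   2.494  161.    ]
wrist (0.459, -0.241) [  0.4569  -0.2409  -0.0766   2.5742 767.    ]
wrist (0.64, -0.065) [  0.643   -0.0647  -2.4202   1.6005 347.    ]
wrist (0.46, -0.069) [  0.4589  -0.0655  -0.0142   2.7939 835.    ]
wrist (0.524, 0.17) [  0.5245   0.1675  -0.1723   2.5513 628.    ]
```

```bash
python3 -c "
from h import *
plan(((.43,.16,.30),down(-2.2)),((.474,.305,.14),down(-1.655)),((.474,.305,.078),down(-1.655)))"
```

```text
t 3.38 p [ 0.4116 -0.0012  0.4089] rpy [-3.142 -0.    -2.739] q [ 0.48 -0.17 -0.21  0.   -1.53 -1.65] w 0.0878
  trans [-8.   14.11 10.89] rot [ -0.   -0.  -30.9]
  trans [-14.31   4.98  16.  ] rot [  0.    0.  -31.2]
  trans [ 0.  -0.   6.2] rot [0. 0. 0.]
```

move_arm --rows '[{"translation": [-8,14.1,10.9],"rot": [0,0,-30.9],"hand": 0},{"translation": [-8,14.1,10.9],"rot": [0,0,-30.9],"hand": 0},{"translation": [-8,14.1,10.9],"rot": [0,0,-30.9],"hand": 0},{"translation": [-8,14.1,10.9],"rot": [0,0,-30.9],"hand": 0},{"translation": [-8,14.1,10.9],"rot": [0,0,-30.9],"hand": 0},{"translation": [-8,14.1,10.9],"rot": [0,0,-30.9],"hand": 0}]'

```text
t: 3.88
eef_pos: [0.4292, 0.1625, 0.2959]
ee_rot: [3.139, -0.005, -2.195]
force: [-0.8, 0.3, 0.1]
width: 0.0874
gripper_force: 0.0
```

move_arm --rows '[{"translation": [-14.3,5,16],"rot": [0,0,-31.2],"hand": 0},{"translation": [-14.3,5,16],"rot": [0,0,-31.2],"hand": 0},{"translation": [-14.3,5,16],"rot": [0,0,-31.2],"hand": 0},{"translation": [-14.3,5,16],"rot": [0,0,-31.2],"hand": 0},{"translation": [-14.3,5,16],"rot": [0,0,-31.2],"hand": 0},{"translation": [-14.3,5,16],"rot": [0,0,-31.2],"hand": 0},{"translation": [-14.3,5,16],"rot": [0,0,-31.2],"hand": 0},{"translation": [-14.3,5,16],"rot": [0,0,-31.2],"hand": 0}]'

```text
t: 4.55
eef_pos: [0.4737, 0.3052, 0.1395]
ee_rot: [3.141, -0.002, -1.655]
force: [0.0, -0.6, 0.6]
width: 0.0877
gripper_force: 0.0
```

```bash
python3 -c "
from h import *
plan(((.474,.305,.078),down(-1.655)))
im,d,T=grab('wrist','w2.png')
for l in ['cap1_top']: print(l,find('pinpoint',l,'wrist',T))
P=cloud('wrist',d,T)
m=(abs(P[...,2]-.084)<.004)&(P[...,1]>.2)&(P[...,1]<.36)
for x in (.474,.602):
    Q=P[m&(abs(P[...,0]-x)<.04)]; print(len(Q), Q.size and (np.median(Q,0),cv2.minEnclosingCircle(Q[:,:2].astype(np.float32))))
"
```

```text
t 4.55 p [0.4737 0.3052 0.1395] rpy [ 3.141e+00 -2.000e-03 -1.655e+00] q [ 0.92  0.27 -0.37  0.   -0.94 -1.  ] w 0.0877
  trans [ 0.   -0.04  6.15] rot [ 0.  -0.1  0. ]
cap1_top [(0.8, array([0.474, 0.307, 0.083]))]
3853 (array([0.47349597, 0.30313869, 0.08417341]), ((0.4735545217990875, 0.30471548438072205), 0.026334507390856743))
2748 (array([0.59903347, 0.28249396, 0.08413054]), ((0.6012682914733887, 0.28333356976509094), 0.026538563892245293))
```

View pics/w2.png

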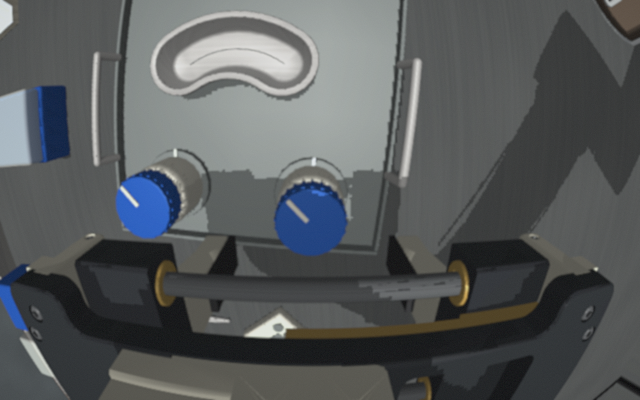

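Caps seen: the white lines point up-left, at px (128,195) and (295,210), so both are about 45° loose. Ticks point straight up.

move_arm --rows '[{"translation": [0,-0.05,3],"rot": [0,0,0],"hand": 0},{"translation": [0,-0.05,6.2],"rot": [0,0,0],"hand": 0},{"translation": [0,-0.05,6.2],"rot": [0,0,0],"hand": 0},{"translation": [0,-0.05,6.2],"rot": [0,0,0],"hand": 1},{"translation": [0,-0.05,6.2],"rot": [0,0,0],"hand": 1},{"translation": [0,-0.05,6.2],"rot": [0,0,0],"hand": 1},{"translation": [0,-0.05,6.2],"rot": [0,0,0],"hand": 1},{"translation": [0,-0.05,6.2],"rot": [0,0,0],"hand": 1}]' --squeeze 20

```text
t: 5.32
eef_pos: [0.4742, 0.3068, 0.0794]
ee_rot: [-3.14, 0.002, -1.653]
force: [0.4, 0.6, -0.0]
width: 0.0597
gripper_force: 0.0
```

move_arm --rows '[{"translation": [0,0,0],"rot": [0,0,0],"hand": 1},{"translation": [0,0,0],"rot": [0,0,0],"hand": 1},{"translation": [0,0,0],"rot": [0,0,0],"hand": 1},{"translation": [0,0,0],"rot": [0,0,0],"hand": 1},{"translation": [0,0,0],"rot": [0,0,7],"hand": 1},{"translation": [0,0,0],"rot": [0,0,14],"hand": 1},{"translation": [0,0,0],"rot": [0,0,21],"hand": 1},{"translation": [0,0,0],"rot": [0,0,28],"hand": 1}]'

```text
t: 5.98
eef_pos: [0.4753, 0.3065, 0.0789]
ee_rot: [-3.14, 0.002, -2.147]
force: [7.8, -4.1, 3.5]
width: 0.0505
gripper_force: 20.0
```

move_arm --rows '[{"translation": [0,0,0],"rot": [0,0,7],"hand": 1},{"translation": [0,0,0],"rot": [0,0,14],"hand": 1},{"translation": [0,0,0],"rot": [0,0,21],"hand": 1},{"translation": [0,0,0],"rot": [0,0,25],"hand": 1},{"translation": [0,0,0],"rot": [0,0,28],"hand": 1},{"translation": [0,0,0],"rot": [0,0,30],"hand": 1},{"translation": [0,0,0],"rot": [0,0,30],"hand": 1}]'

```text
t: 6.57
eef_pos: [0.4762, 0.3064, 0.079]
ee_rot: [-3.14, 0.004, -2.665]
force: [13.6, -5.3, 1.2]
width: 0.0501
gripper_force: 20.0
```

```bash
python3 -c "
from h import *
plan(); s=arm.get_state(); print(s['moment'],s['force'],s['gripper_force'])"
```

```text
t 6.57 p [0.4762 0.3064 0.079 ] rpy [-3.14   0.004 -2.665] q [ 0.92  0.34 -0.44  0.   -0.79 -2.02] w 0.0501
[-2.19340288 -4.83051066  0.46094679] [13.6163056  -5.33893456  1.15901181] 20.00111773610115
```

move_arm --rows '[{"translation": [0,0,0],"rot": [0,0,0],"hand": 0},{"translation": [0,0,0],"rot": [0,0,0],"hand": 0},{"translation": [0,0,0],"rot": [0,0,0],"hand": 0},{"translation": [0,0,-3],"rot": [0,0,0],"hand": 0},{"translation": [0,0,-6],"rot": [0,0,0],"hand": 0},{"translation": [0,0,-6],"rot": [0,0,0],"hand": 0}]'

```text
t: 7.07
eef_pos: [0.4755, 0.3084, 0.1431]
ee_rot: [3.14, 0.007, -2.664]
force: [1.1, 1.4, 0.4]
width: 0.0844
gripper_force: 0.0
```

```bash
python3 -c "
from h import *
plan(((.6013,.2833,.138),down(-1.655)),((.6013,.2833,.078),down(-1.655)))"
```

```text
t 7.07 p [0.4755 0.3084 0.1431] rpy [ 3.14   0.007 -2.664] q [ 0.92  0.26 -0.37  0.   -0.93 -2.02] w 0.0844
  trans [-10.01  -8.01   0.56] rot [ -0.1   0.4 -57.8]
  trans [ 0. -0.  6.] rot [0. 0. 0.]
```

move_arm --rows '[{"translation": [-10.1,-8.0,0.4],"rot": [0,0,-57.8],"hand": 0},{"translation": [-10.1,-8.0,0.4],"rot": [0,0,-57.8],"hand": 0},{"translation": [-10.1,-8.0,0.4],"rot": [0,0,-57.8],"hand": 0},{"translation": [-10.1,-8.0,0.4],"rot": [0,0,-57.8],"hand": 0},{"translation": [-10.1,-8.0,0.4],"rot": [0,0,-57.8],"hand": 0},{"translation": [-10.1,-8.0,0.4],"rot": [0,0,-57.8],"hand": 0},{"translation": [-10.1,-8.0,0.4],"rot": [0,0,-57.8],"hand": 0},{"translation": [-10.1,-8.0,0.4],"rot": [0,0,-57.8],"hand": 0}]'

```text
t: 7.73
eef_pos: [0.5997, 0.2815, 0.1331]
ee_rot: [3.14, -0.0, -1.667]
force: [0.7, 0.1, -0.4]
width: 0.0873
gripper_force: 0.0
```

```bash
python3 -c "
from h import *
im,d,T=grab('wrist')
plan(((.6013,.2833,.078),down(-1.655)))"
```

```text
t 7.78 p [0.5997 0.2816 0.1332] rpy [ 3.141 -0.    -1.658] q [ 0.73  0.42 -0.15 -0.   -1.   -0.82] w 0.0877
  trans [-0.19 -0.15  5.52] rot [ 0.1 -0.  -0.2]
```

move_arm --rows '[{"translation": [-0.2,-0.15,3],"rot": [0,0,0],"hand": 0.1},{"translation": [-0.2,-0.15,5.5],"rot": [0,0,0],"hand": 0.2},{"translation": [-0.2,-0.15,5.5],"rot": [0,0,0],"hand": 1},{"translation": [-0.2,-0.15,5.5],"rot": [0,0,0],"hand": 1},{"translation": [-0.2,-0.15,5.5],"rot": [0,0,0],"hand": 1},{"translation": [-0.2,-0.15,5.5],"rot": [0,0,0],"hand": 1},{"translation": [-0.2,-0.15,5.5],"rot": [0,0,0],"hand": 1},{"translation": [-0.2,-0.15,5.5],"rot": [0,0,0],"hand": 1}]'

```text
t: 8.45
eef_pos: [0.6029, 0.284, 0.0807]
ee_rot: [-3.139, 0.002, -1.673]
force: [0.3, 0.8, 3.7]
width: 0.0507
gripper_force: 20.0
```

move_arm --rows '[{"translation": [0,0,0],"rot": [0,0,0],"hand": 1},{"translation": [0,0,0],"rot": [0,0,0],"hand": 1},{"translation": [0,0,0],"rot": [0,0,0],"hand": 1},{"translation": [0,0,0],"rot": [0,0,7],"hand": 1},{"translation": [0,0,0],"rot": [0,0,14],"hand": 1},{"translation": [0,0,0],"rot": [0,0,21],"hand": 1},{"translation": [0,0,0],"rot": [0,0,28],"hand": 1},{"translation": [0,0,0],"rot": [0,0,30],"hand": 1}]'

```text
t: 9.12
eef_pos: [0.603, 0.284, 0.0807]
ee_rot: [-3.14, 0.003, -2.204]
force: [1.1, 0.2, 6.6]
width: 0.0506
gripper_force: 20.0
```

move_arm --rows '[{"translation": [0,0,0],"rot": [0,0,7],"hand": 1},{"translation": [0,0,0],"rot": [0,0,14],"hand": 1},{"translation": [0,0,0],"rot": [0,0,21],"hand": 1},{"translation": [0,0,0],"rot": [0,0,25],"hand": 1},{"translation": [0,0,0],"rot": [0,0,28],"hand": 1},{"translation": [0,0,0],"rot": [0,0,32],"hand": 1},{"translation": [0,0,0],"rot": [0,0,32],"hand": 1}]'

```text
t: 9.7
eef_pos: [0.6026, 0.2837, 0.0802]
ee_rot: [3.142, 0.002, -2.758]
force: [1.4, -0.1, 5.8]
width: 0.051
gripper_force: 20.0
```

```bash
python3 -c "
from h import *
plan(); s=arm.get_state(); print(s['moment'],s['force'],s['gripper_force'])"
```

```text
t 9.7 p [0.6026 0.2837 0.0802] rpy [ 3.142e+00  2.000e-03 -2.758e+00] q [ 0.73  0.47 -0.2   0.   -0.89 -1.92] w 0.051
[-0.14123214 -0.40974741 -0.00496427] [ 1.37385632 -0.05748206  5.82693486] 20.001840591430664
```

move_arm --rows '[{"translation": [0,0,0],"rot": [0,0,0],"hand": 0},{"translation": [0,0,0],"rot": [0,0,0],"hand": 0},{"translation": [0,0,0],"rot": [0,0,0],"hand": 0},{"translation": [0,0,-3],"rot": [0,0,0],"hand": 0},{"translation": [0,0,-7],"rot": [0,0,0],"hand": 0},{"translation": [0,0,-11],"rot": [0,0,0],"hand": 0},{"translation": [0,0,-11],"rot": [0,0,0],"hand": 0}]'

```text
t: 10.28
eef_pos: [0.6052, 0.2851, 0.1978]
ee_rot: [3.14, 0.012, -2.753]
force: [1.6, 0.5, 2.0]
width: 0.0869
gripper_force: 0.0
```

```bash
python3 -c "
from h import *
plan()
im,d,T=grab('wrist','w3.png')
P=cloud('wrist',d,T)
np.set_printoptions(suppress=True)
print(fitdish(P,(.5245,.168),.042,.004))
im,d,T=grab('scene'); x=im[240:320,320:440]
cv2.imwrite('pics/s3.png',cv2.resize(x,None,fx=5,fy=5,interpolation=3)[:,:,::-1])
P=cloud('scene',d,T)
for c in [(.457,-.241),(.641,-.065),(.459,-.066)]: print(fitdish(P,c,.038,.004))
"
```

```text
t 10.28 p [0.6052 0.2851 0.1978] rpy [ 3.14   0.012 -2.753] q [ 0.73  0.37 -0.07  0.   -1.12 -1.92] w 0.0869
[   0.5261    0.1688   -0.1442    3.0272 2715.    ]
[  0.5001  -0.2114  -0.0032   2.2931 142.    ]
[  0.6404  -0.0627  -2.3812   2.3174 216.    ]
None
```

View pics/w3.png

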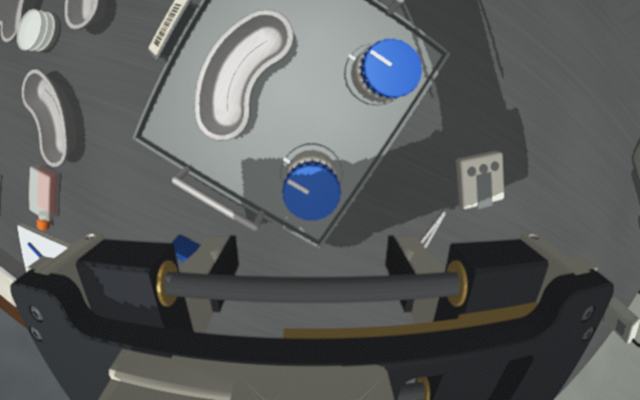

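View pics/s3.png

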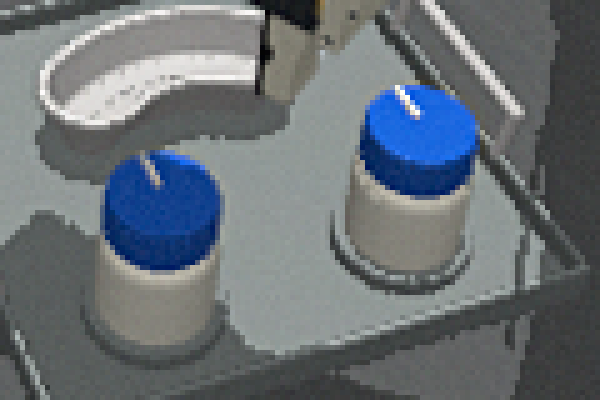

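```bash
python3 -c "
from h import *
im,d,T=grab('wrist'); P=cloud('wrist',d,T); I=im.astype(int)
for c in [(.4736,.3047),(.6013,.2833)]:
    r=np.hypot(P[...,0]-c[0],P[...,1]-c[1]); m=(abs(P[...,2]-.084)<.005)&(r<.024)&(I[...,0]>150)
    Q=P[m][:,:2]; v=np.linalg.svd(Q-Q.mean(0))[2][0]; w=Q.mean(0)-c
    v=v*np.sign(v@w); print(len(Q),np.arctan2(v[1],v[0])+1.737,np.arctan2(w[1],w[0])+1.737)
plan()
"
```

```text
111 0.013152480304171599 0.001428926948408682
52 0.003442630505259725 0.04287737080970189
t 10.43 p [0.6015 0.2833 0.1891] rpy [ 3.141  0.    -2.755] q [ 0.73  0.38 -0.08 -0.   -1.11 -1.92] w 0.0872
```

```bash
python3 -c "
from h import *
plan(((.54,-.05,.22),down(-3.16)))"
```

```text
t 10.43 p [0.6015 0.2833 0.1891] rpy [ 3.141  0.    -2.755] q [ 0.73  0.38 -0.08 -0.   -1.11 -1.92] w 0.0872
  trans [ 18.27 -28.55  -3.11] rot [ 0.   0.  23.2]
```

move_arm --rows '[{"translation": [18.3,-28.5,-3.1],"rot": [0,0,23.2],"hand": 0},{"translation": [18.3,-28.5,-3.1],"rot": [0,0,23.2],"hand": 0},{"translation": [18.3,-28.5,-3.1],"rot": [0,0,23.2],"hand": 0},{"translation": [18.3,-28.5,-3.1],"rot": [0,0,23.2],"hand": 0},{"translation": [18.3,-28.5,-3.1],"rot": [0,0,23.2],"hand": 0},{"translation": [18.3,-28.5,-3.1],"rot": [0,0,23.2],"hand": 0},{"translation": [18.3,-28.5,-3.1],"rot": [0,0,23.2],"hand": 0},{"translation": [18.3,-28.5,-3.1],"rot": [0,0,23.2],"hand": 0}]'

```text
t: 11.1
eef_pos: [0.5392, -0.0448, 0.2179]
ee_rot: [-3.141, -0.003, 3.124]
force: [1.7, 0.3, 0.7]
width: 0.0879
gripper_force: 0.0
```

move_arm --rows '[{"translation": [0,0,0],"rot": [0,0,0],"hand": 0}]'

```text
t: 11.18
eef_pos: [0.5383, -0.0483, 0.2185]
ee_rot: [-3.141, -0.003, 3.119]
force: [0.3, 1.1, 0.1]
width: 0.0877
gripper_force: 0.0
```

```bash
cat > look.py <<'E'
from h import *
import sys
np.set_printoptions(suppress=True)
im,d,T=grab('wrist'); P=cloud('wrist',d,T)
for c,z in [((.457,-.241),.038),((.641,-.065),.038),((.459,-.066),.038),((.5255,.168),.042)]: print(c,fitdish(P,c,z,.004))
E
python3 look.py; python3 -c "
from h import *
im,d,T=grab('wrist','w4.png')
plan(((.459,-.066,.10),down(-3.16)),((.459,-.066,.041),down(-3.16)))"
```

```text
(0.457, -0.241) [   0.4991   -0.2132   -0.0042    2.2002 1325.    ]
(0.641, -0.065) [   0.6412   -0.0648   -2.3909    2.1793 1211.    ]
(0.459, -0.066) [   0.459    -0.0656   -0.0167    2.968  2317.    ]
(0.5255, 0.168) [   0.5256    0.1668   -0.1455    2.6361 1645.    ]
t 11.28 p [ 0.5398 -0.0446  0.2181] rpy [-3.141e+00 -2.000e-03  3.120e+00] q [ 0.28  0.16 -0.31 -0.   -1.1  -1.87] w 0.0875
  trans [ 8.01 -2.31 11.83] rot [-0.  -0.1 -0.2]
  trans [ 0.  -0.   5.9] rot [0. 0. 0.]
```

View pics/w4.png

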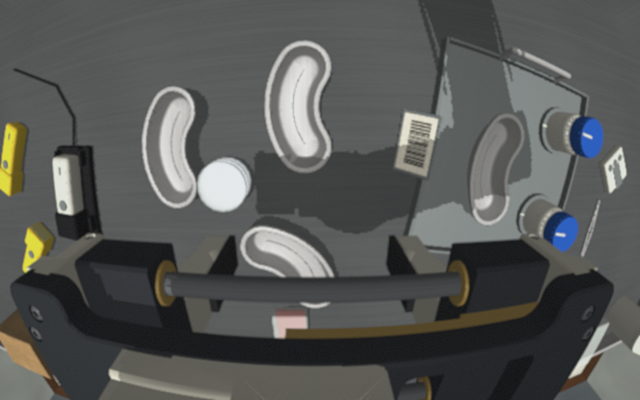

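Dish A has been knocked to (.499,-.213) next to the petri stack, px (170,147). C is at (298,105), B is at (290,265), and both cap lines point at their ticks. Grasping C now.

move_arm --rows '[{"translation": [8.1,-2.1,11.8],"rot": [0,0,0],"hand": 0},{"translation": [8.1,-2.1,11.8],"rot": [0,0,0],"hand": 0},{"translation": [8.1,-2.1,11.8],"rot": [0,0,0],"hand": 0},{"translation": [8.1,-2.1,11.8],"rot": [0,0,0],"hand": 0},{"translation": [8.1,-2.1,11.8],"rot": [0,0,0],"hand": 0},{"translation": [8.1,-2.1,11.8],"rot": [0,0,0],"hand": 0}]'

```text
t: 11.78
eef_pos: [0.4589, -0.0619, 0.1003]
ee_rot: [-3.141, -0.003, 3.125]
force: [0.7, 0.8, 0.5]
width: 0.0878
gripper_force: 0.0
```

```bash
python3 -c "
from h import *
plan(((.459,-.0656,.041),down(-3.158)))"
```

```text
t 11.78 p [ 0.4589 -0.0619  0.1003] rpy [-3.141e+00 -3.000e-03  3.125e+00] q [ 0.29  0.16 -0.63  0.   -0.79 -1.88] w 0.0878
  trans [-0.03 -0.36  5.93] rot [-0.1 -0.2 -0. ]
```

move_arm --rows '[{"translation": [0,-0.2,3],"rot": [0,0,0],"hand": 0},{"translation": [0,-0.2,5.9],"rot": [0,0,0],"hand": 0},{"translation": [0,-0.2,5.9],"rot": [0,0,0],"hand": 1},{"translation": [0,-0.2,5.9],"rot": [0,0,0],"hand": 1},{"translation": [0,-0.2,5.9],"rot": [0,0,0],"hand": 1},{"translation": [0,-0.2,5.9],"rot": [0,0,0],"hand": 1},{"translation": [0,-0.2,5.9],"rot": [0,0,0],"hand": 1},{"translation": [0,-0.2,5.9],"rot": [0,0,0],"hand": 1}]' --squeeze 15

```text
t: 12.45
eef_pos: [0.4607, -0.0642, 0.0437]
ee_rot: [3.141, 0.003, 3.123]
force: [-0.9, 0.7, 7.0]
width: 0.0564
gripper_force: 15.0
```

move_arm --rows '[{"translation": [0,0,0],"rot": [0,0,0],"hand": 1},{"translation": [0,0,0],"rot": [0,0,0],"hand": 1}]'

```text
t: 12.62
eef_pos: [0.4607, -0.0642, 0.0438]
ee_rot: [3.141, 0.003, 3.123]
force: [-1.4, 0.7, 7.1]
width: 0.0567
gripper_force: 15.0
```

```bash
python3 -c "
from h import *
plan()"
```

```text
t 12.62 p [ 0.4607 -0.0642  0.0438] rpy [3.141e+00 3.000e-03 3.123e+00] q [ 0.29  0.25 -0.69  0.   -0.63 -1.88] w 0.0567
```

move_arm --rows '[{"translation": [0,0,-3],"rot": [0,0,0],"hand": 1},{"translation": [0,0,-7],"rot": [0,0,0],"hand": 1},{"translation": [0,0,-10],"rot": [0,0,0],"hand": 1},{"translation": [0,0,-10],"rot": [0,0,0],"hand": 1}]'

```text
t: 12.95
eef_pos: [0.4631, -0.064, 0.1488]
ee_rot: [3.14, 0.01, 3.124]
force: [1.2, 0.3, -0.7]
width: 0.0567
gripper_force: 15.0
```

```bash
python3 -c "
from h import *
plan(((.5256,.168,.15),down(-3.29)))
im,d,T=grab('wrist','w5.png');P=cloud('wrist',d,T)
np.set_printoptions(suppress=True)
for z in (.124,.130,.136,.142): print(z,fitdish(P,arm.get_state()['eef_pos'],z,.004))
"
```

```text
t 12.95 p [ 0.4631 -0.064   0.1488] rpy [3.14  0.01  3.124] q [ 0.29  0.09 -0.57  0.   -0.9  -1.88] w 0.0567
  trans [-5.850e+00  2.331e+01 -2.000e-02] rot [0.1 0.6 7.5]
0.124 [   0.4813   -0.0229   -2.8683    7.2992 8381.    ]
0.13 [   0.4525   -0.0692    0.0244    3.6742 2277.    ]
0.136 [   0.4599   -0.0713   -0.0188    3.4437 2461.    ]
0.142 [   0.465    -0.0622    0.0698    2.6954 6325.    ]
```

View pics/w5.png

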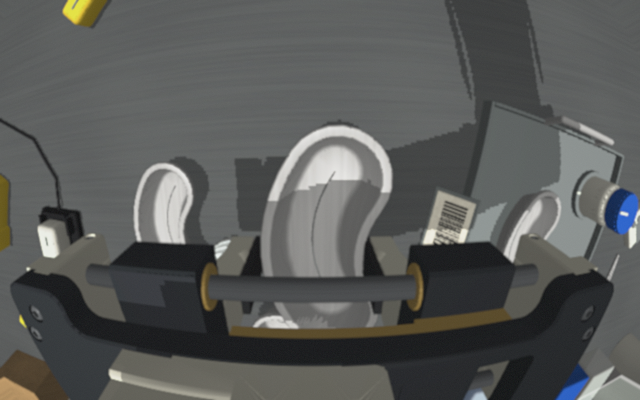

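move_arm --rows '[{"translation": [-6.2,23.3,1],"rot": [0,0,7.6],"hand": 1},{"translation": [-6.2,23.3,1],"rot": [0,0,7.6],"hand": 1},{"translation": [-6.2,23.3,1],"rot": [0,0,7.6],"hand": 1},{"translation": [-6.2,23.3,1],"rot": [0,0,7.6],"hand": 1},{"translation": [-6.2,23.3,1],"rot": [0,0,7.6],"hand": 1},{"translation": [-6.2,23.3,1],"rot": [0,0,7.6],"hand": 1},{"translation": [-6.2,23.3,1],"rot": [0,0,7.6],"hand": 1},{"translation": [-6.2,23.3,1],"rot": [0,0,7.6],"hand": 1}]'

```text
t: 13.67
eef_pos: [0.5254, 0.1689, 0.131]
ee_rot: [-3.14, -0.002, 2.993]
force: [-0.1, -0.2, -1.4]
width: 0.0569
gripper_force: 15.0
```

move_arm --rows '[{"translation": [0,0,0],"rot": [0,0,0],"hand": 1},{"translation": [0,0,0],"rot": [0,0,0],"hand": 1}]'

```text
t: 13.83
eef_pos: [0.5251, 0.1663, 0.1318]
ee_rot: [-3.141, -0.001, 2.99]
force: [-0.2, -0.6, -0.7]
width: 0.0565
gripper_force: 15.0
```

```bash
python3 -c "
from h import *
plan(((.527,.168,.062),down(2.99)))
im,d,T=grab('scene');x=im[200:320,280:440]
cv2.imwrite('pics/s5.png',cv2.resize(x,None,fx=4,fy=4,interpolation=3)[:,:,::-1])"
```

```text
t 13.83 p [0.5251 0.1663 0.1318] rpy [-3.141e+00 -1.000e-03  2.990e+00] q [ 0.66  0.25 -0.41 -0.   -0.91 -2.38] w 0.0565
  trans [-0.17  0.2   6.98] rot [-0.  -0.1 -0. ]
```

View pics/s5.png

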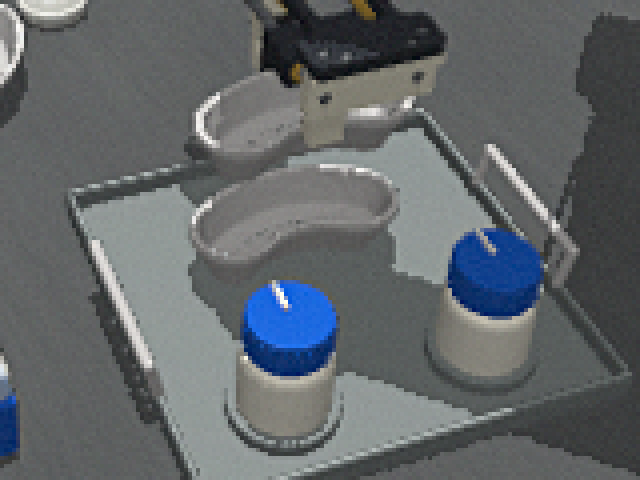

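Held dish C (px (300,110) in the crop) hangs level over the base dish, hollow sides together.

move_arm --rows '[{"translation": [-0.15,0.15,2.5],"rot": [0,0,0],"hand": 1},{"translation": [-0.15,0.15,4.5],"rot": [0,0,0],"hand": 1},{"translation": [-0.15,0.15,5.5],"rot": [0,0,0],"hand": 1},{"translation": [-0.15,0.15,6.0],"rot": [0,0,0],"hand": 1},{"translation": [-0.15,0.15,6.3],"rot": [0,0,0],"hand": 1},{"translation": [-0.15,0.15,6.6],"rot": [0,0,0],"hand": 1},{"translation": [-0.15,0.15,6.6],"rot": [0,0,0],"hand": 1}]'

```text
t: 14.47
eef_pos: [0.5279, 0.1686, 0.0666]
ee_rot: [3.141, 0.0, 2.99]
force: [0.1, -0.8, -1.2]
width: 0.0564
gripper_force: 15.0
```

Free so far. The last few millimetres, then release.

move_arm --rows '[{"translation": [0,0,0.2],"rot": [0,0,0],"hand": 1},{"translation": [0,0,0.4],"rot": [0,0,0],"hand": 1},{"translation": [0,0,0.4],"rot": [0,0,0],"hand": 1}]'

```text
t: 14.72
eef_pos: [0.5276, 0.1687, 0.0624]
ee_rot: [3.141, 0.0, 2.99]
force: [-0.3, -0.0, -1.6]
width: 0.0566
gripper_force: 15.0
```

move_arm --rows '[{"translation": [0,0,0],"rot": [0,0,0],"hand": 0},{"translation": [0,0,0],"rot": [0,0,0],"hand": 0},{"translation": [0,0,0],"rot": [0,0,0],"hand": 0},{"translation": [0,0,0],"rot": [0,0,0],"hand": 0},{"translation": [0,0,-3],"rot": [0,0,0],"hand": 0},{"translation": [0,0,-7],"rot": [0,0,0],"hand": 0},{"translation": [0,0,-11],"rot": [0,0,0],"hand": 0},{"translation": [0,0,-13],"rot": [0,0,0],"hand": 0}]'

```text
t: 15.38
eef_pos: [0.5292, 0.1692, 0.1974]
ee_rot: [3.139, 0.005, 2.991]
force: [1.9, 0.4, 0.5]
width: 0.0878
gripper_force: 0.0
```

```bash
cat > look.py <<'E'
from h import *
import sys
np.set_printoptions(suppress=True)
def nest(level,cams=('scene','side')):
    zt=.042+.014*level
    for n in cams:
        im,d,T=grab(n); P=cloud(n,d,T); a=fitdish(P,(.5255,.168),zt,.004); Q=P.reshape(-1,3)
        x=a[:3]; D=Q[:,:2]-x[:2]; c,s=np.cos(x[2]),np.sin(x[2]); q=np.stack([D@[c,s],D@[-s,c]],-1)
        k=kd(q); m=(k>.0235)&(k<.031)&(Q[:,2]>.02)
        # rim top height by sector (left/right/out/in)
        h=[np.round(np.percentile(Q[m&w,2],90),4) if (m&w).sum()>5 else None for w in (q[:,0]<-.03,q[:,0]>.03,(abs(q[:,0])<.03)&(q[:,1]<0),(abs(q[:,0])<.03)&(q[:,1]>0))]
        print(n,a,'rim z expect',zt,h)
def loose(*cs,cams=('scene','side','wrist')):
    for n in cams:
        im,d,T=grab(n); P=cloud(n,d,T)
        for c in cs: print(n,c,fitdish(P,c,.038,.004))
E
python3 -c "
from look import *
nest(1); loose((.499,-.213),(.641,-.065),cams=('side','scene'))
plan(((.58,-.16,.2),down(-3.16)))"
```

```text
scene [  0.5257   0.1713  -0.1623   2.2467 357.    ] rim z expect 0.056 [np.float64(0.5115), np.float64(0.5898), np.float64(0.3025), np.float64(0.5802)]
side [  0.526    0.168   -0.132    2.5878 172.    ] rim z expect 0.056 [np.float64(0.6166), np.float64(0.2701), np.float64(0.6289), np.float64(0.6281)]
side (0.499, -0.213) [  0.4952  -0.2167  -0.0569   3.3154 148.    ]
side (0.641, -0.065) [ 0.6436 -0.0649 -2.428   2.0167 69.    ]
scene (0.499, -0.213) [  0.4967  -0.2123  -0.021    2.9699 217.    ]
scene (0.641, -0.065) [  0.6402  -0.0632  -2.3607   2.3649 217.    ]
t 15.58 p [0.5276 0.1688 0.193 ] rpy [3.14  0.001 2.99 ] q [ 0.66  0.2  -0.33 -0.   -1.05 -2.38] w 0.0875
  trans [-10.14 -31.71  -0.74] rot [ 0.1  0.1 -7.6]
```

move_arm --rows '[{"translation": [-5,-16,-2],"rot": [0,0,-7.6],"hand": 0},{"translation": [-5,-16,-2],"rot": [0,0,-7.6],"hand": 0},{"translation": [-5,-16,-2],"rot": [0,0,-7.6],"hand": 0},{"translation": [-5,-16,-2],"rot": [0,0,-7.6],"hand": 0},{"translation": [-5,-16,-2],"rot": [0,0,-7.6],"hand": 0},{"translation": [-5,-16,-2],"rot": [0,0,-7.6],"hand": 0}]'

```text
t: 16.08
eef_pos: [0.5524, 0.0003, 0.211]
ee_rot: [-3.141, -0.002, 3.119]
force: [0.1, -0.2, -0.6]
width: 0.0875
gripper_force: 0.0
```

```bash
sed -i 's/(Q\[:,2\]>.02)$/(Q[:,2]>.02)\&(Q[:,2]<.1)/' look.py; python3 -c "
from look import *
nest(1,('scene','side','wrist')); loose((.499,-.213),(.641,-.065),cams=('wrist',))
plan(((.58,-.20,.18),down(-3.15)))"
```

```text
scene [  0.5258   0.1714  -0.1503   2.4636 364.    ] rim z expect 0.056 [np.float64(0.0561), np.float64(0.0567), np.float64(0.0562), np.float64(0.0557)]
side [  0.526    0.1688  -0.1215   2.896  163.    ] rim z expect 0.056 [np.float64(0.0582), np.float64(0.0582), np.float64(0.0583), np.float64(0.0591)]
wrist [   0.5255    0.1677   -0.157     2.6242 2007.    ] rim z expect 0.056 [np.float64(0.0568), np.float64(0.0568), np.float64(0.0564), np.float64(0.057)]
wrist (0.499, -0.213) [   0.4961   -0.2146   -0.0565    2.908  1882.    ]
wrist (0.641, -0.065) [  0.6423  -0.0643  -2.3917   1.5348 943.    ]
t 16.28 p [0.5525 0.0037 0.2114] rpy [-3.141 -0.001  3.124] q [ 0.36  0.18 -0.3  -0.   -1.09 -1.95] w 0.0878
  trans [ -3.12 -20.31   3.14] rot [-0.  -0.1 -0.5]
```

move_arm --rows '[{"translation": [-2.5,-21.5,3],"rot": [0,0,0],"hand": 0},{"translation": [-2.5,-21.5,3],"rot": [0,0,0],"hand": 0},{"translation": [-2.5,-21.5,3],"rot": [0,0,0],"hand": 0},{"translation": [-2.5,-21.5,3],"rot": [0,0,0],"hand": 0},{"translation": [-2.5,-21.5,3],"rot": [0,0,0],"hand": 0},{"translation": [-2.5,-21.5,3],"rot": [0,0,0],"hand": 0},{"translation": [-2.5,-21.5,3],"rot": [0,0,0],"hand": 0}]'

```text
t: 16.87
eef_pos: [0.5736, -0.214, 0.1806]
ee_rot: [3.142, -0.003, 3.121]
force: [1.0, 1.2, -0.3]
width: 0.0878
gripper_force: 0.0
```

```bash
python3 -c "
from look import *
loose((.497,-.214),cams=('wrist',))
im,d,T=grab('wrist');P=cloud('wrist',d,T);Q=P.reshape(-1,3);m=(abs(Q[:,2]-.041)<.004)&(np.hypot(Q[:,0]-.544,Q[:,1]+.149)<.04);print('petri',m.sum(),cv2.minEnclosingCircle(Q[m][:,:2].astype(np.float32)))
plan(((.497,-.214,.1),down(-3.17)),((.497,-.214,.042),down(-3.17)))"
```

```text
wrist (0.497, -0.214) [   0.496    -0.216    -0.0611    3.3538 3171.    ]
petri 2906 ((0.5433222055435181, -0.1540975570678711), 0.03542717546224594)
t 16.97 p [ 0.5739 -0.2118  0.1816] rpy [ 3.141 -0.001  3.123] q [-0.03  0.3  -0.21 -0.   -1.06 -1.55] w 0.088
  trans [ 7.68 -0.36  8.17] rot [ 0.  -0.1  0.6]
  trans [-0.  -0.   5.8] rot [0. 0. 0.]
```

move_arm --rows '[{"translation": [7.8,-0.4,8.0],"rot": [0,0,2.4],"hand": 0.12},{"translation": [7.8,-0.4,8.0],"rot": [0,0,2.4],"hand": 0.12},{"translation": [7.8,-0.4,8.0],"rot": [0,0,2.4],"hand": 0.12},{"translation": [7.8,-0.4,8.0],"rot": [0,0,2.4],"hand": 0.12},{"translation": [7.8,-0.4,8.0],"rot": [0,0,2.4],"hand": 0.12}]'

```text
t: 17.38
eef_pos: [0.4949, -0.2135, 0.102]
ee_rot: [-3.142, -0.002, 3.083]
force: [0.8, -0.7, 1.5]
width: 0.077
gripper_force: 0.0
```

```bash
python3 -c "
from look import *
arm.grab_frame('wrist')
plan(((.496,-.216,.042),down(-3.2)))"
```

```text
t 17.43 p [ 0.4968 -0.2139  0.1031] rpy [-3.141  0.001  3.084] q [-0.04  0.27 -0.46  0.   -0.83 -1.59] w 0.0772
  trans [ 0.07 -0.22  6.11] rot [-0.   0.1  0. ]
```

move_arm --rows '[{"translation": [0.05,-0.2,3],"rot": [0,0,0],"hand": 0.12},{"translation": [0.05,-0.2,6.1],"rot": [0,0,0],"hand": 0.12},{"translation": [0.05,-0.2,6.1],"rot": [0,0,0],"hand": 0.12},{"translation": [0.05,-0.2,6.1],"rot": [0,0,0],"hand": 1},{"translation": [0.05,-0.2,6.1],"rot": [0,0,0],"hand": 1},{"translation": [0.05,-0.2,6.1],"rot": [0,0,0],"hand": 1},{"translation": [0.05,-0.2,6.1],"rot": [0,0,0],"hand": 1},{"translation": [0.05,-0.2,6.1],"rot": [0,0,0],"hand": 1}]'

```text
t: 18.1
eef_pos: [0.4967, -0.2171, 0.0431]
ee_rot: [-3.141, 0.003, 3.082]
force: [-0.3, 2.5, 7.0]
width: 0.0564
gripper_force: 15.0
```

move_arm --rows '[{"translation": [0,0,0],"rot": [0,0,0],"hand": 1},{"translation": [0,0,0],"rot": [0,0,0],"hand": 1}]'

```text
t: 18.27
eef_pos: [0.4968, -0.2171, 0.0431]
ee_rot: [-3.141, 0.004, 3.082]
force: [-0.5, 3.1, 7.0]
width: 0.0568
gripper_force: 15.0
```

```bash
python3 -c "
from h import *
plan()"
```

```text
t 18.27 p [ 0.4968 -0.2171  0.0431] rpy [-3.141  0.004  3.082] q [-0.05  0.35 -0.52  0.   -0.69 -1.58] w 0.0568
```

move_arm --rows '[{"translation": [0,0,-3],"rot": [0,0,0],"hand": 1},{"translation": [0,0,-7],"rot": [0,0,0],"hand": 1},{"translation": [0,0,-10],"rot": [0,0,0],"hand": 1},{"translation": [0,0,-10],"rot": [0,0,0],"hand": 1}]'

```text
t: 18.6
eef_pos: [0.4988, -0.218, 0.1486]
ee_rot: [-3.14, 0.011, 3.082]
force: [1.9, 0.3, -0.3]
width: 0.0565
gripper_force: 15.0
```

```bash
python3 -c "
from look import *
nest(1)
plan(((.515,-.05,.15),down(3.04)),((.527,.168,.15),down(2.99)))"
```

```text
scene [  0.5257   0.1715  -0.1464   2.3727 354.    ] rim z expect 0.056 [np.float64(0.0563), np.float64(0.0562), np.float64(0.0561), np.float64(0.0554)]
side [  0.5247   0.1676  -0.1628   2.7716 164.    ] rim z expect 0.056 [np.float64(0.0581), np.float64(0.0587), np.float64(0.0597), np.float64(0.0581)]
t 18.7 p [ 0.496  -0.2171  0.1434] rpy [3.141 0.004 3.081] q [-0.05  0.22 -0.42 -0.   -0.92 -1.58] w 0.0568
  trans [-0.89 16.79 -0.66] rot [0.  0.2 2.3]
  trans [ 1.02 21.81  0.  ] rot [ 0.  -0.   2.9]
```

move_arm --rows '[{"translation": [-0.9,16.8,-0.7],"rot": [0,0,2.3],"hand": 1},{"translation": [-0.9,16.8,-0.7],"rot": [0,0,2.3],"hand": 1},{"translation": [-0.9,16.8,-0.7],"rot": [0,0,2.3],"hand": 1},{"translation": [-0.9,16.8,-0.7],"rot": [0,0,2.3],"hand": 1},{"translation": [-0.9,16.8,-0.7],"rot": [0,0,2.3],"hand": 1},{"translation": [-0.9,16.8,-0.7],"rot": [0,0,2.3],"hand": 1}]'

```text
t: 19.2
eef_pos: [0.5139, -0.0478, 0.1475]
ee_rot: [-3.141, -0.002, 3.045]
force: [0.1, -1.0, -0.9]
width: 0.0571
gripper_force: 15.0
```

move_arm --rows '[{"translation": [1.05,21.8,0.5],"rot": [0,0,2.9],"hand": 1},{"translation": [1.05,21.8,0.5],"rot": [0,0,2.9],"hand": 1},{"translation": [1.05,21.8,0.5],"rot": [0,0,2.9],"hand": 1},{"translation": [1.05,21.8,0.5],"rot": [0,0,2.9],"hand": 1},{"translation": [1.05,21.8,0.5],"rot": [0,0,2.9],"hand": 1},{"translation": [1.05,21.8,0.5],"rot": [0,0,2.9],"hand": 1},{"translation": [1.05,21.8,0.5],"rot": [0,0,2.9],"hand": 1},{"translation": [1.05,21.8,0.5],"rot": [0,0,2.9],"hand": 1}]'

```text
t: 19.87
eef_pos: [0.5252, 0.1673, 0.1421]
ee_rot: [-3.14, -0.002, 2.991]
force: [0.2, -0.4, -1.8]
width: 0.0565
gripper_force: 15.0
```

```bash
python3 -c "
from h import *
arm.grab_frame('wrist');arm.grab_frame('wrist')
plan(((.5265,.168,.079),down(2.989)))"
```

```text
t 19.97 p [0.5254 0.1664 0.1426] rpy [-3.140e+00 -1.000e-03  2.989e+00] q [ 0.66  0.24 -0.39 -0.   -0.93 -2.39] w 0.0571
  trans [-0.09  0.19  6.36] rot [-0.1 -0.1 -0. ]
```

move_arm --rows '[{"translation": [-0.1,0.15,2.5],"rot": [0,0,0],"hand": 1},{"translation": [-0.1,0.15,4.5],"rot": [0,0,0],"hand": 1},{"translation": [-0.1,0.15,5.5],"rot": [0,0,0],"hand": 1},{"translation": [-0.1,0.15,5.9],"rot": [0,0,0],"hand": 1},{"translation": [-0.1,0.15,6.2],"rot": [0,0,0],"hand": 1},{"translation": [-0.1,0.15,6.4],"rot": [0,0,0],"hand": 1},{"translation": [-0.1,0.15,6.6],"rot": [0,0,0],"hand": 1},{"translation": [-0.1,0.15,6.6],"rot": [0,0,0],"hand": 1}]'

```text
t: 20.63
eef_pos: [0.5273, 0.1695, 0.0777]
ee_rot: [3.141, 0.001, 2.99]
force: [-0.1, 0.9, -1.5]
width: 0.0568
gripper_force: 15.0
```

move_arm --rows '[{"translation": [0,0,0.15],"rot": [0,0,0],"hand": 1},{"translation": [0,0,0.25],"rot": [0,0,0],"hand": 1},{"translation": [0,0,0.25],"rot": [0,0,0],"hand": 1}]'

```text
t: 20.88
eef_pos: [0.5272, 0.1696, 0.0752]
ee_rot: [3.141, 0.001, 2.991]
force: [-0.0, 0.3, -0.7]
width: 0.0568
gripper_force: 15.0
```

move_arm --rows '[{"translation": [0,0,0],"rot": [0,0,0],"hand": 0},{"translation": [0,0,0],"rot": [0,0,0],"hand": 0},{"translation": [0,0,0],"rot": [0,0,0],"hand": 0},{"translation": [0,0,0],"rot": [0,0,0],"hand": 0},{"translation": [0,0,-3],"rot": [0,0,0],"hand": 0},{"translation": [0,0,-7],"rot": [0,0,0],"hand": 0},{"translation": [0,0,-11],"rot": [0,0,0],"hand": 0},{"translation": [0,0,-11],"rot": [0,0,0],"hand": 0}]'

```text
t: 21.55
eef_pos: [0.5308, 0.1711, 0.1931]
ee_rot: [3.135, 0.01, 2.992]
force: [0.8, 1.3, 0.5]
width: 0.0871
gripper_force: 0.0
```

```bash
python3 -c "
from look import *
loose((.641,-.065))
plan(((.57,.03,.18),down(-2.85)),((.56,-.01,.18),down(-2.4)))"
```

```text
scene (0.641, -0.065) [  0.6403  -0.0626  -2.3781   2.1852 217.    ]
side (0.641, -0.065) [ 0.6415 -0.0667 -2.3758  2.2314 68.    ]
wrist (0.641, -0.065) None
t 21.7 p [0.5269 0.1695 0.1853] rpy [3.14  0.001 2.99 ] q [ 0.66  0.2  -0.34 -0.   -1.03 -2.39] w 0.0876
  trans [ -6.36 -13.14   0.51] rot [  0.1   0.1 -25.4]
  trans [ 2.11 -3.54 -0.  ] rot [  0.    0.  -25.8]
```

```bash
python3 -c "
from look import *
plan(((.69,-.01,.185),down(-2.39)))"
```

```text
t 21.7 p [0.5269 0.1695 0.1853] rpy [3.14  0.001 2.99 ] q [ 0.66  0.2  -0.34 -0.   -1.03 -2.39] w 0.0876
  trans [-18.83 -15.28   0.02] rot [  0.1   0.1 -51.7]
```

move_arm --rows '[{"translation": [-18.8,-15.3,0],"rot": [0,0,-51.7],"hand": 0},{"translation": [-18.8,-15.3,0],"rot": [0,0,-51.7],"hand": 0},{"translation": [-18.8,-15.3,0],"rot": [0,0,-51.7],"hand": 0},{"translation": [-18.8,-15.3,0],"rot": [0,0,-51.7],"hand": 0},{"translation": [-18.8,-15.3,0],"rot": [0,0,-51.7],"hand": 0},{"translation": [-18.8,-15.3,0],"rot": [0,0,-51.7],"hand": 0},{"translation": [-18.8,-15.3,0],"rot": [0,0,-51.7],"hand": 0},{"translation": [-18.8,-15.3,0],"rot": [0,0,-51.7],"hand": 0}]'

```text
t: 22.37
eef_pos: [0.6902, -0.0132, 0.1813]
ee_rot: [3.139, -0.004, -2.387]
force: [-1.0, 0.2, -1.0]
width: 0.0878
gripper_force: 0.0
```

```bash
python3 -c "
from look import *
nest(2); loose((.641,-.065))
plan(((.641,-.065,.1),down(-2.385)),((.641,-.065,.042),down(-2.385)))"
```

```text
scene [  0.5261   0.1724  -0.1646   2.3818 369.    ] rim z expect 0.07 [np.float64(0.07), np.float64(0.07), np.float64(0.0705), np.float64(0.0698)]
side [  0.5261   0.1683  -0.1457   2.529  176.    ] rim z expect 0.07 [np.float64(0.0719), np.float64(0.0717), np.float64(0.0722), np.float64(0.071)]
scene (0.641, -0.065) [  0.6403  -0.0632  -2.368    2.1626 221.    ]
side (0.641, -0.065) [  0.6397  -0.0682  -2.3407   2.5531 136.    ]
wrist (0.641, -0.065) [   0.6405   -0.066    -2.3609    3.0641 2924.    ]
t 22.62 p [ 0.6892 -0.0099  0.1838] rpy [ 3.141 -0.001 -2.393] q [ 0.27  0.42 -0.03 -0.   -1.13 -1.09] w 0.0877
  trans [ 7.27 -0.76  8.39] rot [ 0.1 -0.1 -0.4]
  trans [ 0.  -0.   5.8] rot [0. 0. 0.]
```

move_arm --rows '[{"translation": [7.35,-0.7,8.4],"rot": [0,0,-1.6],"hand": 0},{"translation": [7.35,-0.7,8.4],"rot": [0,0,-1.6],"hand": 0},{"translation": [7.35,-0.7,8.4],"rot": [0,0,-1.6],"hand": 0},{"translation": [7.35,-0.7,8.4],"rot": [0,0,-1.6],"hand": 0},{"translation": [7.35,-0.7,8.4],"rot": [0,0,-1.6],"hand": 0}]'

```text
t: 23.03
eef_pos: [0.6393, -0.0657, 0.0998]
ee_rot: [3.14, -0.002, -2.364]
force: [1.2, 0.1, 0.9]
width: 0.0878
gripper_force: 0.0
```

```bash
python3 -c "
from look import *
arm.grab_frame('wrist')
plan(((.6405,-.0658,.042),down(-2.365)))"
```

```text
t 23.08 p [ 0.641  -0.0652  0.1012] rpy [-3.141 -0.    -2.363] q [ 0.2   0.42 -0.23  0.   -0.92 -0.99] w 0.0881
  trans [ 0.08 -0.01  5.92] rot [-0.  -0.   0.1]
```

move_arm --rows '[{"translation": [0,0,3],"rot": [0,0,0],"hand": 0},{"translation": [0,0,6],"rot": [0,0,0],"hand": 0.1},{"translation": [0,0,6],"rot": [0,0,0],"hand": 0.2},{"translation": [0,0,6],"rot": [0,0,0],"hand": 1},{"translation": [0,0,6],"rot": [0,0,0],"hand": 1},{"translation": [0,0,6],"rot": [0,0,0],"hand": 1},{"translation": [0,0,6],"rot": [0,0,0],"hand": 1},{"translation": [0,0,6],"rot": [0,0,0],"hand": 1}]'

```text
t: 23.75
eef_pos: [0.6425, -0.0651, 0.0431]
ee_rot: [-3.139, 0.003, -2.362]
force: [0.1, 2.4, 7.5]
width: 0.0567
gripper_force: 15.0
```

move_arm --rows '[{"translation": [0,0,0],"rot": [0,0,0],"hand": 1},{"translation": [0,0,0],"rot": [0,0,0],"hand": 1}]'

```text
t: 23.92
eef_pos: [0.6425, -0.065, 0.0431]
ee_rot: [-3.139, 0.003, -2.362]
force: [-0.6, 2.5, 6.8]
width: 0.0566
gripper_force: 15.0
```

move_arm --rows '[{"translation": [0,0,-3],"rot": [0,0,0],"hand": 1},{"translation": [0,0,-7],"rot": [0,0,0],"hand": 1},{"translation": [0,0,-11],"rot": [0,0,0],"hand": 1},{"translation": [0,0,-11],"rot": [0,0,0],"hand": 1}]'

```text
t: 24.25
eef_pos: [0.6454, -0.0656, 0.1605]
ee_rot: [-3.132, 0.009, -2.361]
force: [1.9, 0.0, -0.5]
width: 0.0566
gripper_force: 15.0
```

```bash
python3 -c "
from look import *
arm.grab_frame('wrist')
plan(((.57,.09,.17),down(-1.5)),((.5255,.168,.16),down(-.155)))"
```

```text
t 24.3 p [ 0.6439 -0.0653  0.1568] rpy [-3.135  0.008 -2.362] q [ 0.2   0.37 -0.17  0.   -1.02 -0.99] w 0.0562
  trans [-5.68 16.23 -1.38] rot [ -0.5   0.3 -49.4]
  trans [-8.1   3.89  1.  ] rot [ -0.    0.  -77.1]
```

move_arm --rows '[{"translation": [-5.7,16.2,-1.0],"rot": [0,0,-49.4],"hand": 1},{"translation": [-5.7,16.2,-1.0],"rot": [0,0,-49.4],"hand": 1},{"translation": [-5.7,16.2,-1.0],"rot": [0,0,-49.4],"hand": 1},{"translation": [-5.7,16.2,-1.0],"rot": [0,0,-49.4],"hand": 1},{"translation": [-5.7,16.2,-1.0],"rot": [0,0,-49.4],"hand": 1},{"translation": [-5.7,16.2,-1.0],"rot": [0,0,-49.4],"hand": 1},{"translation": [-5.7,16.2,-1.0],"rot": [0,0,-49.4],"hand": 1},{"translation": [-5.7,16.2,-1.0],"rot": [0,0,-49.4],"hand": 1}]'

```text
t: 24.97
eef_pos: [0.567, 0.0902, 0.1605]
ee_rot: [3.141, 0.0, -1.495]
force: [0.9, 0.0, -1.1]
width: 0.0567
gripper_force: 15.0
```

move_arm --rows '[{"translation": [-8.1,3.9,0.5],"rot": [0,0,-50],"hand": 1},{"translation": [-8.1,3.9,0.5],"rot": [0,0,-50],"hand": 1},{"translation": [-8.1,3.9,0.5],"rot": [0,0,-50],"hand": 1},{"translation": [-8.1,3.9,0.5],"rot": [0,0,-50],"hand": 1},{"translation": [-8.1,3.9,0.5],"rot": [0,0,-50],"hand": 1},{"translation": [-8.1,3.9,0.5],"rot": [0,0,-50],"hand": 1},{"translation": [-8.1,3.9,0.5],"rot": [0,0,-50],"hand": 1},{"translation": [-8.1,3.9,0.5],"rot": [0,0,-50],"hand": 1}]'

```text
t: 25.63
eef_pos: [0.5228, 0.1676, 0.1555]
ee_rot: [3.141, 0.0, -0.626]
force: [0.0, -0.4, -1.4]
width: 0.0566
gripper_force: 15.0
```

move_arm --rows '[{"translation": [0,0,0],"rot": [0,0,-27],"hand": 1},{"translation": [0,0,0],"rot": [0,0,-27],"hand": 1},{"translation": [0,0,0],"rot": [0,0,-27],"hand": 1},{"translation": [0,0,0],"rot": [0,0,-27],"hand": 1},{"translation": [0,0,0],"rot": [0,0,-27],"hand": 1},{"translation": [0,0,0],"rot": [0,0,-27],"hand": 1}]'

```text
t: 26.13
eef_pos: [0.5229, 0.1676, 0.1556]
ee_rot: [3.141, 0.0, -0.165]
force: [0.2, -0.8, -1.7]
width: 0.0566
gripper_force: 15.0
```

```bash
python3 -c "
from look import *
im,d,T=grab('scene');x=im[190:310,280:440]
cv2.imwrite('pics/s7.png',cv2.resize(x,None,fx=4,fy=4,interpolation=3)[:,:,::-1])
plan(((.5237,.1683,.091),down(-.153)))"
```

```text
t 26.18 p [0.523  0.1676 0.1557] rpy [ 3.141  0.    -0.164] q [ 0.67  0.23 -0.38 -0.   -0.96  0.74] w 0.0569
  trans [ 0.06 -0.08  6.47] rot [ 0.   0.  -0.6]
```

View pics/s7.png

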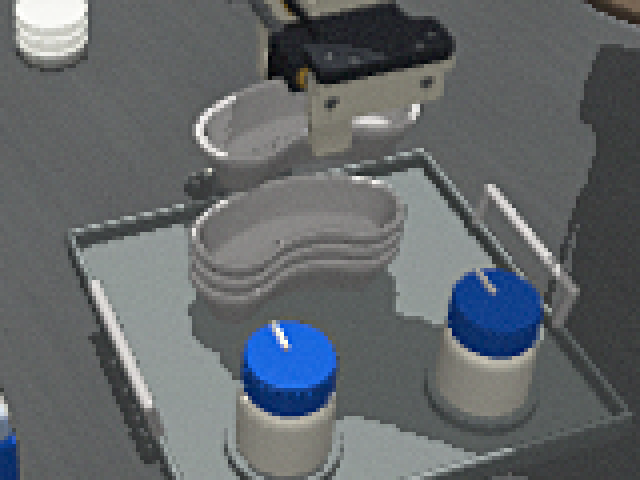

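The nest of three dishes sits neatly, with the held dish aligned above it. Lowering.

move_arm --rows '[{"translation": [0.05,-0.1,2.5],"rot": [0,0,0],"hand": 1},{"translation": [0.05,-0.1,4.5],"rot": [0,0,0],"hand": 1},{"translation": [0.05,-0.1,5.5],"rot": [0,0,0],"hand": 1},{"translation": [0.05,-0.1,5.9],"rot": [0,0,0],"hand": 1},{"translation": [0.05,-0.1,6.2],"rot": [0,0,0],"hand": 1},{"translation": [0.05,-0.1,6.4],"rot": [0,0,0],"hand": 1},{"translation": [0.05,-0.1,6.5],"rot": [0,0,0],"hand": 1},{"translation": [0.05,-0.1,6.5],"rot": [0,0,0],"hand": 1}]'

```text
t: 26.85
eef_pos: [0.524, 0.1691, 0.0914]
ee_rot: [-3.141, -0.001, -0.157]
force: [-0.1, 0.6, 0.2]
width: 0.0567
gripper_force: 15.0
```

move_arm --rows '[{"translation": [0,0,0.1],"rot": [0,0,0],"hand": 1},{"translation": [0,0,0.2],"rot": [0,0,0],"hand": 1},{"translation": [0,0,0.2],"rot": [0,0,0],"hand": 1}]'

```text
t: 27.1
eef_pos: [0.5239, 0.1689, 0.0891]
ee_rot: [-3.141, -0.001, -0.157]
force: [0.1, 0.3, 0.1]
width: 0.0566
gripper_force: 15.0
```

move_arm --rows '[{"translation": [0,0,0],"rot": [0,0,0],"hand": 0},{"translation": [0,0,0],"rot": [0,0,0],"hand": 0},{"translation": [0,0,0],"rot": [0,0,0],"hand": 0},{"translation": [0,0,0],"rot": [0,0,0],"hand": 0},{"translation": [0,0,-3],"rot": [0,0,0],"hand": 0},{"translation": [0,0,-7],"rot": [0,0,0],"hand": 0},{"translation": [0,0,-11],"rot": [0,0,0],"hand": 0},{"translation": [0,0,-11],"rot": [0,0,0],"hand": 0}]'

```text
t: 27.77
eef_pos: [0.5275, 0.1705, 0.2072]
ee_rot: [-3.135, -0.01, -0.155]
force: [1.0, 0.8, 1.2]
width: 0.0874
gripper_force: 0.0
```

```bash
python3 -c "
from look import *
for n in ['scene','side']:
    im,d,T=grab(n); P=cloud(n,d,T)
    m=(abs(P[...,2]-.0445)<.004)&(np.hypot(P[...,0]-.55,P[...,1]+.395)<.08)
    print(n,cv2.minAreaRect(P[m][:,:2].astype(np.float32)))
    for l in ['scanner','dock','scanner_window','label']: print(l,find('pinpoint',l,n,T))
plan(((.54,-.1,.2),down(-.1)),((.50,-.30,.2),down(-.1)))"
```

```text
scene ((0.5516148805618286, -0.3956681787967682), (0.046922363340854645, 0.1182316318154335), 86.77983856201172)
scanner [(0.79, array([ 0.55 , -0.394,  0.014])), (0.73, array([ 0.481, -0.543, -0.002])), (0.47, array([ 0.66 , -0.548,  0.001]))]
dock [(0.8, array([ 0.546, -0.394, -0.   ]))]
scanner_window [(0.72, array([ 0.536, -0.577,  0.014])), (0.67, array([ 0.611, -0.504,  0.015])), (0.4, array([ 0.546, -0.395,  0.001]))]
label [(0.5, array([0.504, 0.075, 0.027])), (0.2, array([0.536, 0.199, 0.056]))]
side ((0.5512053966522217, -0.39797842502593994), (0.04687640815973282, 0.11779411882162094), 87.93241882324219)
scanner [(0.81, array([ 0.556, -0.395,  0.012])), (0.78, array([ 0.483, -0.548,  0.004])), (0.72, array([ 0.214, -0.284,  0.003])), (0.69, array([ 0.61 , -0.405,  0.032])), (0.59, array([ 0.656, -0.547,  0.002])), (0.38, array([ 0.525,  0.477, -0.   ]))]
dock [(0.8, array([ 0.552, -0.398, -0.001]))]
scanner_window [(0.81, array([ 0.536, -0.576,  0.02 ])), (0.68, array([ 0.611, -0.403,  0.027])), (0.68, array([ 0.611, -0.506,  0.021])), (0.59, array([ 0.171, -0.239,  0.014]))]
label [(0.58, array([ 0.528,  0.481, -0.001])), (0.38, array([0.504, 0.07 , 0.025]))]
t 28.27 p [0.5234 0.1686 0.1979] rpy [ 3.14   0.001 -0.156] q [ 0.67  0.19 -0.33 -0.   -1.06  0.75] w 0.0878
  trans [ 5.82 26.28 -0.18] rot [ 0.1  0.1 -3.2]
  trans [-1.98 20.3   0.  ] rot [0. 0. 0.]
```

```bash
python3 -c "
from look import *
plan(((.54,.03,.22),down(-1.1)),((.56,-.12,.22),down(-2.05)),((.59,-.27,.22),down(-3.0)),((.62,-.38,.22),down(-3.24)))"
```

```text
t 28.27 p [0.5234 0.1686 0.1979] rpy [ 3.14   0.001 -0.156] q [ 0.67  0.19 -0.33 -0.   -1.06  0.75] w 0.0878
  trans [ 3.8  13.44 -2.19] rot [ 0.1  0.  54.1]
  trans [14.28  5.02  0.  ] rot [-0.  -0.  54.4]
  trans [11.93 -9.58 -0.  ] rot [-0.  -0.  54.4]
  trans [ -1.42 -11.31  -0.  ] rot [-0.  -0.  13.8]
```

move_arm --rows '[{"translation": [3.8,13.4,-2.2],"rot": [0,0,54.1],"hand": 0},{"translation": [3.8,13.4,-2.2],"rot": [0,0,54.1],"hand": 0},{"translation": [3.8,13.4,-2.2],"rot": [0,0,54.1],"hand": 0},{"translation": [3.8,13.4,-2.2],"rot": [0,0,54.1],"hand": 0},{"translation": [3.8,13.4,-2.2],"rot": [0,0,54.1],"hand": 0},{"translation": [3.8,13.4,-2.2],"rot": [0,0,54.1],"hand": 0},{"translation": [3.8,13.4,-2.2],"rot": [0,0,54.1],"hand": 0},{"translation": [3.8,13.4,-2.2],"rot": [0,0,54.1],"hand": 0}]'

```text
t: 28.93
eef_pos: [0.5403, 0.0301, 0.2204]
ee_rot: [3.141, 0.0, -1.108]
force: [0.6, -0.6, -0.3]
width: 0.0877
gripper_force: 0.0
```

move_arm --rows '[{"translation": [14.3,5,0],"rot": [0,0,54.4],"hand": 0},{"translation": [14.3,5,0],"rot": [0,0,54.4],"hand": 0},{"translation": [14.3,5,0],"rot": [0,0,54.4],"hand": 0},{"translation": [14.3,5,0],"rot": [0,0,54.4],"hand": 0},{"translation": [14.3,5,0],"rot": [0,0,54.4],"hand": 0},{"translation": [14.3,5,0],"rot": [0,0,54.4],"hand": 0},{"translation": [14.3,5,0],"rot": [0,0,54.4],"hand": 0},{"translation": [14.3,5,0],"rot": [0,0,54.4],"hand": 0}]'

```text
t: 29.6
eef_pos: [0.5603, -0.1201, 0.2202]
ee_rot: [3.141, -0.001, -2.058]
force: [-0.1, 0.5, 0.6]
width: 0.0876
gripper_force: 0.0
```

move_arm --rows '[{"translation": [11.9,-9.6,0],"rot": [0,0,54.4],"hand": 0},{"translation": [11.9,-9.6,0],"rot": [0,0,54.4],"hand": 0},{"translation": [11.9,-9.6,0],"rot": [0,0,54.4],"hand": 0},{"translation": [11.9,-9.6,0],"rot": [0,0,54.4],"hand": 0},{"translation": [11.9,-9.6,0],"rot": [0,0,54.4],"hand": 0},{"translation": [11.9,-9.6,0],"rot": [0,0,54.4],"hand": 0},{"translation": [11.9,-9.6,0],"rot": [0,0,54.4],"hand": 0},{"translation": [11.9,-9.6,0],"rot": [0,0,54.4],"hand": 0}]'

```text
t: 30.27
eef_pos: [0.5906, -0.2699, 0.2199]
ee_rot: [3.141, -0.001, -3.007]
force: [0.3, 1.2, 0.4]
width: 0.0878
gripper_force: 0.0
```

move_arm --rows '[{"translation": [-1.4,-11.3,0],"rot": [0,0,13.8],"hand": 0},{"translation": [-1.4,-11.3,0],"rot": [0,0,13.8],"hand": 0},{"translation": [-1.4,-11.3,0],"rot": [0,0,13.8],"hand": 0},{"translation": [-1.4,-11.3,0],"rot": [0,0,13.8],"hand": 0},{"translation": [-1.4,-11.3,0],"rot": [0,0,13.8],"hand": 0}]'

```text
t: 30.68
eef_pos: [0.6202, -0.381, 0.2188]
ee_rot: [3.141, -0.003, 3.04]
force: [-0.4, 0.1, -0.9]
width: 0.0879
gripper_force: 0.0
```

```bash
python3 -c "
from look import *
nest(3)
im,d,T=grab('wrist','w8.png'); P=cloud('wrist',d,T); I=im.astype(int)
for l in ['scanner','dock','scanner_window']: print(l,find('pinpoint',l,'wrist',T))
near=np.hypot(P[...,0]-.55,P[...,1]+.397)<.085
for nm,m in [('top',near&(P[...,2]>.036)&(P[...,2]<.052)),('white',near&(P[...,2]>.036)&(P[...,2]<.052)&(I.min(-1)>130)),('dock',near&(P[...,2]>.008)&(P[...,2]<.03))]:
    Q=P[m]; print(nm,len(Q),np.median(Q,0),cv2.minAreaRect(Q[:,:2].astype(np.float32)))
plan()"
```

```text
scene [  0.5249   0.1714  -0.1535   2.3459 373.    ] rim z expect 0.084 [np.float64(0.0838), np.float64(0.0833), np.float64(0.0843), np.float64(0.0828)]
side [  0.523    0.1678  -0.162    2.2831 175.    ] rim z expect 0.084 [np.float64(0.0859), np.float64(0.0853), np.float64(0.0871), np.float64(0.0857)]
scanner [(0.81, array([ 0.551, -0.394,  0.008])), (0.71, array([ 0.659, -0.544,  0.001])), (0.65, array([ 0.484, -0.548, -0.004]))]
dock []
scanner_window [(0.74, array([ 0.613, -0.409,  0.031])), (0.67, array([ 0.538, -0.578,  0.016])), (0.67, array([ 0.613, -0.504,  0.018]))]
top 4137 [ 0.5567367  -0.39589617  0.04319807] ((0.5520902276039124, -0.39547455310821533), (0.04589105397462845, 0.12156552076339722), 81.47238159179688)
white 2564 [ 0.53308109 -0.39368273  0.04242658] ((0.5326816439628601, -0.39406904578208923), (0.035340312868356705, 0.08052755892276764), 82.78309631347656)
dock 3413 [ 0.53970529 -0.37794777  0.01239085] ((0.5442879796028137, -0.39537736773490906), (0.07066156715154648, 0.1537737250328064), 83.82450866699219)
t 30.98 p [ 0.6208 -0.3784  0.2213] rpy [-3.142  0.001  3.044] q [-0.28  0.45  0.12 -0.   -1.23 -1.39] w 0.0876
```

View pics/w8.png

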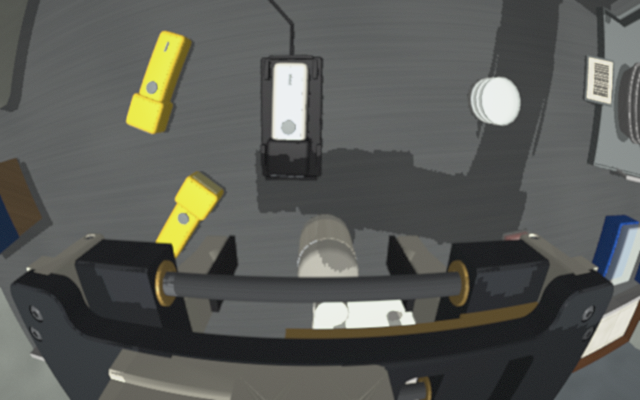

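Nest of three is fully home. The real white scanner is at px (290,105) in its dock, window downward in the image (+x world), and the yellow ones stay clear. Going for the grasp.

```bash
python3 -c "
from look import *
plan(((.546,-.3954,.10),down(3.0136)),((.546,-.3954,.031),down(3.0136)))"
```

```text
t 30.98 p [ 0.6208 -0.3784  0.2213] rpy [-3.142  0.001  3.044] q [-0.28  0.45  0.12 -0.   -1.23 -1.39] w 0.0876
  trans [ 7.29 -2.42 12.13] rot [-0.   0.   1.7]
  trans [-0.  -0.   6.9] rot [0. 0. 0.]
```

move_arm --rows '[{"translation": [7.3,-2.4,4],"rot": [0,0,1.7],"hand": 0},{"translation": [7.3,-2.4,8],"rot": [0,0,1.7],"hand": 0},{"translation": [7.3,-2.4,12.1],"rot": [0,0,1.7],"hand": 0},{"translation": [7.3,-2.4,12.1],"rot": [0,0,1.7],"hand": 0},{"translation": [7.3,-2.4,12.1],"rot": [0,0,1.7],"hand": 0},{"translation": [7.3,-2.4,12.1],"rot": [0,0,1.7],"hand": 0}]'

```text
t: 31.48
eef_pos: [0.5453, -0.3956, 0.0997]
ee_rot: [3.142, -0.002, 3.014]
force: [1.1, -0.6, 1.1]
width: 0.0876
gripper_force: 0.0
```

```bash
python3 -c "
from look import *
arm.grab_frame('wrist')
plan(((.546,-.3954,.031),down(3.0136)))"
```

```text
t 31.53 p [ 0.547  -0.3962  0.1015] rpy [-3.14   0.001  3.014] q [-0.34  0.47 -0.16  0.   -0.95 -1.36] w 0.0875
  trans [0.11 0.08 7.05] rot [-0.1  0.1  0. ]
```

move_arm --rows '[{"translation": [0.1,0,3.5],"rot": [0,0,0],"hand": 0},{"translation": [0.1,0,7.0],"rot": [0,0,0],"hand": 0.2},{"translation": [0.1,0,7.0],"rot": [0,0,0],"hand": 1},{"translation": [0.1,0,7.0],"rot": [0,0,0],"hand": 1},{"translation": [0.1,0,7.0],"rot": [0,0,0],"hand": 1},{"translation": [0.1,0,7.0],"rot": [0,0,0],"hand": 1},{"translation": [0.1,0,7.0],"rot": [0,0,0],"hand": 1},{"translation": [0.1,0,7.0],"rot": [0,0,0],"hand": 1}]' --squeeze 30

```text
t: 32.2
eef_pos: [0.5457, -0.3963, 0.0318]
ee_rot: [-3.141, 0.003, 3.013]
force: [0.6, -0.3, -0.2]
width: 0.0465
gripper_force: 0.0
```

move_arm --rows '[{"translation": [0,0,0],"rot": [0,0,0],"hand": 1},{"translation": [0,0,0],"rot": [0,0,0],"hand": 1},{"translation": [0,0,0],"rot": [0,0,0],"hand": 1},{"translation": [0,0,0],"rot": [0,0,0],"hand": 1}]'

```text
t: 32.53
eef_pos: [0.545, -0.3961, 0.0307]
ee_rot: [-3.141, 0.001, 3.013]
force: [-1.3, 2.2, 5.9]
width: 0.036
gripper_force: 30.0
```

```bash
python3 -c "
from look import *
plan(); print(arm.get_state()['gripper_force'])"
```

```text
t 32.53 p [ 0.545  -0.3961  0.0307] rpy [-3.141  0.001  3.013] q [-0.34  0.54 -0.22  0.   -0.81 -1.36] w 0.036
29.999467134475708
```

move_arm --rows '[{"translation": [0,0,-3],"rot": [0,0,0],"hand": 1},{"translation": [0,0,-6],"rot": [0,0,0],"hand": 1},{"translation": [0,0,-10],"rot": [0,0,0],"hand": 1},{"translation": [0,0,-14],"rot": [0,0,0],"hand": 1},{"translation": [0,0,-17],"rot": [0,0,0],"hand": 1},{"translation": [0,0,-17],"rot": [0,0,0],"hand": 1}]'

```text
t: 33.03
eef_pos: [0.5473, -0.3978, 0.2077]
ee_rot: [-3.137, 0.01, 3.014]
force: [1.4, 0.2, -0.8]
width: 0.0357
gripper_force: 30.0
```

```bash
python3 -c "
from look import *
arm.grab_frame('wrist')
L=np.array([.504,.072,.025]); psi=-.163
def scan(pd):
    c,s=np.cos(np.radians(pd)),np.sin(np.radians(pd)); h=np.array([-np.sin(psi),np.cos(psi),0])
    xs=h*c-np.array([0,0,s]); zs=h*s+np.array([0,0,c]); ys=np.cross(zs,xs)
    S=np.stack([xs,ys,zs],1)
    # tool axes: x=-xs,y=ys,z=-zs ; dish: TCP at scanner x=-.005,z=.021
    w=L-.1*xs; o=w-S@[.060,0,.017]; t=o+S@[-.005,0,.021]
    return t,R.from_matrix(np.stack([-xs,ys,-zs],1))
for pd in (45,38): print(pd,scan(pd)[0],scan(pd)[1].as_euler('xyz'))
t,r=scan(42)
plan(((.53,-.25,.26),down(-2.7)),((.50,-.14,.26),down(-1.8)),(t,r))"
```

```text
45 [ 0.48552546 -0.04033517  0.14450105] [ 3.14159265 -0.78539816 -1.73379633]
38 [ 0.48329981 -0.05386832  0.12973619] [-3.14159265 -0.66322512 -1.73379633]
t 33.08 p [ 0.5463 -0.3967  0.2039] rpy [-3.14   0.007  3.013] q [-0.34  0.38 -0.04  0.   -1.14 -1.36] w 0.0355
  trans [ 3.45 14.33 -5.66] rot [ -0.2   0.3 -32.7]
  trans [-1.99 11.23  0.  ] rot [ -0.    0.  -51.6]
  trans [-8.77  3.63 12.16] rot [ 1.4 42.  -3.6]
```

move_arm --rows '[{"translation": [3.5,14.3,-5.7],"rot": [0,0,-32.7],"hand": 1},{"translation": [3.5,14.3,-5.7],"rot": [0,0,-32.7],"hand": 1},{"translation": [3.5,14.3,-5.7],"rot": [0,0,-32.7],"hand": 1},{"translation": [3.5,14.3,-5.7],"rot": [0,0,-32.7],"hand": 1},{"translation": [3.5,14.3,-5.7],"rot": [0,0,-32.7],"hand": 1},{"translation": [3.5,14.3,-5.7],"rot": [0,0,-32.7],"hand": 1},{"translation": [3.5,14.3,-5.7],"rot": [0,0,-32.7],"hand": 1}]'

```text
t: 33.67
eef_pos: [0.5277, -0.2491, 0.2555]
ee_rot: [3.14, -0.001, -2.701]
force: [0.3, -0.4, -2.5]
width: 0.0358
gripper_force: 30.0
```

move_arm --rows '[{"translation": [-2,11.2,0],"rot": [0,0,-51.6],"hand": 1},{"translation": [-2,11.2,0],"rot": [0,0,-51.6],"hand": 1},{"translation": [-2,11.2,0],"rot": [0,0,-51.6],"hand": 1},{"translation": [-2,11.2,0],"rot": [0,0,-51.6],"hand": 1},{"translation": [-2,11.2,0],"rot": [0,0,-51.6],"hand": 1},{"translation": [-2,11.2,0],"rot": [0,0,-51.6],"hand": 1},{"translation": [-2,11.2,0],"rot": [0,0,-51.6],"hand": 1},{"translation": [-2,11.2,0],"rot": [0,0,-51.6],"hand": 1}]'

```text
t: 34.33
eef_pos: [0.498, -0.1406, 0.2552]
ee_rot: [3.139, -0.001, -1.796]
force: [-0.1, -0.6, -2.0]
width: 0.0354
gripper_force: 30.0
```

move_arm --rows '[{"translation": [-4,2,2],"rot": [0.5,20,-2],"hand": 1},{"translation": [-4,2,2],"rot": [0.5,20,-2],"hand": 1},{"translation": [-4,2,2],"rot": [0.5,20,-2],"hand": 1},{"translation": [-4,2,2],"rot": [0.5,20,-2],"hand": 1}]'

```text
t: 34.67
eef_pos: [0.4874, -0.0962, 0.2341]
ee_rot: [3.141, -0.36, -1.763]
force: [-0.6, -0.3, -2.7]
width: 0.0357
gripper_force: 30.0
```

```bash
cat > scan.py <<'E'
from look import *
def scan(pd,L=np.array([.504,.072,.025]),psi=-.163):
    c,s=np.cos(np.radians(pd)),np.sin(np.radians(pd)); h=np.array([-np.sin(psi),np.cos(psi),0])
    xs=h*c-np.array([0,0,s]); zs=h*s+np.array([0,0,c]); ys=np.cross(zs,xs); S=np.stack([xs,ys,zs],1)
    o=L-.1*xs-S@[.060,0,.017]
    return o+S@[-.005,0,.020],R.from_matrix(np.stack([-xs,ys,-zs],1))
E
python3 -c "
from scan import *
plan(scan(42))"
```

```text
t 34.67 p [ 0.4874 -0.0962  0.2341] rpy [ 3.141 -0.36  -1.763] q [ 0.42  0.11 -0.51  0.32 -1.18 -0.77] w 0.0357
  trans [-7.87  1.22  7.35] rot [ 0.9 21.4 -1.4]
```

Joints are comfortable. Completing the tilt.

move_arm --rows '[{"translation": [-4,0.6,3.5],"rot": [0.5,10,-0.7],"hand": 1},{"translation": [-7.9,1.2,7.3],"rot": [0.9,21.4,-1.4],"hand": 1},{"translation": [-7.9,1.2,7.3],"rot": [0.9,21.4,-1.4],"hand": 1},{"translation": [-7.9,1.2,7.3],"rot": [0.9,21.4,-1.4],"hand": 1},{"translation": [-7.9,1.2,7.3],"rot": [0.9,21.4,-1.4],"hand": 1},{"translation": [-7.9,1.2,7.3],"rot": [0.9,21.4,-1.4],"hand": 1}]'

```text
t: 35.17
eef_pos: [0.4858, -0.0461, 0.1399]
ee_rot: [-3.139, -0.724, -1.738]
force: [0.7, -0.1, -1.5]
width: 0.0356
gripper_force: 30.0
```

```bash
python3 -c "
from scan import *
im,d,T=grab('side');x=im[140:300,200:400]
cv2.imwrite('pics/s9.png',cv2.resize(x,None,fx=3.5,fy=3.5,interpolation=3)[:,:,::-1])
im,d,T=grab('wrist'); print(find('pinpoint','label','wrist',T),find('pinpoint','scanner_window','wrist',T))
plan(scan(42))"
```

```text
[] [(0.93, array([ 0.172, -0.234,  0.02 ])), (0.61, array([ 0.612, -0.503,  0.016]))]
t 35.37 p [ 0.4863 -0.0463  0.1429] rpy [-3.132 -0.718 -1.743] q [ 0.65  0.35 -0.67  0.52 -1.17 -1.18] w 0.0357
  trans [-0.27  0.17  0.46] rot [-0.2  0.8 -0.4]
```

View pics/s9.png

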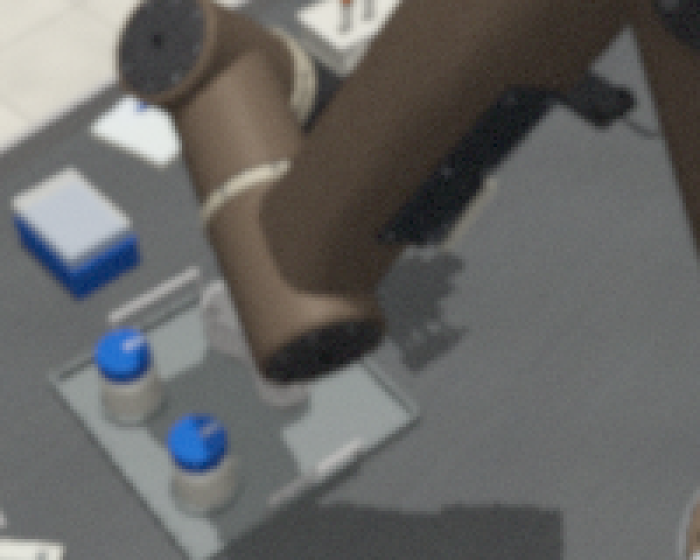

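The arm is over the nest but clear of it (no force). Corrective nudge, then hold about 1.8 s.

move_arm --rows '[{"translation": [-0.3,0.2,0.4],"rot": [0,0.8,0],"hand": 1},{"translation": [-0.3,0.2,0.4],"rot": [0,0.8,0],"hand": 1},{"translation": [-0.3,0.2,0.4],"rot": [0,0.8,0],"hand": 1},{"translation": [-0.3,0.2,0.4],"rot": [0,0.8,0],"hand": 1},{"translation": [-0.3,0.2,0.4],"rot": [0,0.8,0],"hand": 1},{"translation": [-0.3,0.2,0.4],"rot": [0,0.8,0],"hand": 1},{"translation": [-0.3,0.2,0.4],"rot": [0,0.8,0],"hand": 1},{"translation": [-0.3,0.2,0.4],"rot": [0,0.8,0],"hand": 1}]'

```text
t: 36.03
eef_pos: [0.4839, -0.0457, 0.1362]
ee_rot: [-3.137, -0.737, -1.737]
force: [0.2, 0.4, -1.9]
width: 0.036
gripper_force: 30.0
```

move_arm --rows '[{"translation": [0,0,0],"rot": [0,0,0],"hand": 1},{"translation": [0,0,0],"rot": [0,0,0],"hand": 1},{"translation": [0,0,0],"rot": [0,0,0],"hand": 1},{"translation": [0,0,0],"rot": [0,0,0],"hand": 1},{"translation": [0,0,0],"rot": [0,0,0],"hand": 1},{"translation": [0,0,0],"rot": [0,0,0],"hand": 1},{"translation": [0,0,0],"rot": [0,0,0],"hand": 1},{"translation": [0,0,0],"rot": [0,0,0],"hand": 1}]'

```text
t: 36.7
eef_pos: [0.4838, -0.0458, 0.1362]
ee_rot: [-3.137, -0.737, -1.737]
force: [-0.2, -0.2, -1.7]
width: 0.0359
gripper_force: 30.0
```

move_arm --rows '[{"translation": [0,0,0],"rot": [0,0,0],"hand": 1},{"translation": [0,0,0],"rot": [0,0,0],"hand": 1},{"translation": [0,0,0],"rot": [0,0,0],"hand": 1},{"translation": [0,0,0],"rot": [0,0,0],"hand": 1},{"translation": [0,0,0],"rot": [0,0,0],"hand": 1},{"translation": [0,0,0],"rot": [0,0,0],"hand": 1},{"translation": [0,0,0],"rot": [0,0,0],"hand": 1},{"translation": [0,0,0],"rot": [0,0,0],"hand": 1}]'

```text
t: 37.37
eef_pos: [0.4838, -0.0458, 0.1362]
ee_rot: [-3.137, -0.737, -1.737]
force: [0.1, 0.6, -2.8]
width: 0.0356
gripper_force: 30.0
```

```bash
python3 -c "
from scan import *
im,d,T=grab('scene');x=im[190:310,250:410]
cv2.imwrite('pics/s10.png',cv2.resize(x,None,fx=4,fy=4,interpolation=3)[:,:,::-1])
nest(3,('scene',))
plan(scan(42),((.4874,-.0962,.234),R.from_euler('xyz',[np.pi,-.36,-1.763])),((.5,-.14,.255),down(-1.8)),((.53,-.25,.255),down(-2.7)),((.545,-.3961,.20),down(3.013)))"
```

```text
scene [  0.5247   0.1715  -0.1614   2.1862 361.    ] rim z expect 0.084 [np.float64(0.0834), np.float64(0.0834), np.float64(0.0845), np.float64(0.0824)]
t 37.47 p [ 0.4838 -0.0458  0.1362] rpy [-3.137 -0.737 -1.737] q [ 0.66  0.37 -0.68  0.52 -1.16 -1.2 ] w 0.0354
  trans [ 0.18 -0.08 -0.03] rot [-0.1 -0.2 -0.2]
  trans [10.02 -1.09 -3.95] rot [ -0.9 -21.4   1.4]
  trans [ 4.54 -2.07 -0.54] rot [ -0.4 -20.6   2.1]
  trans [10.03 -5.42 -0.  ] rot [ 0.  -0.  51.6]
  trans [  4.89 -13.85   5.5 ] rot [-0.  -0.  32.7]
```

View pics/s10.png

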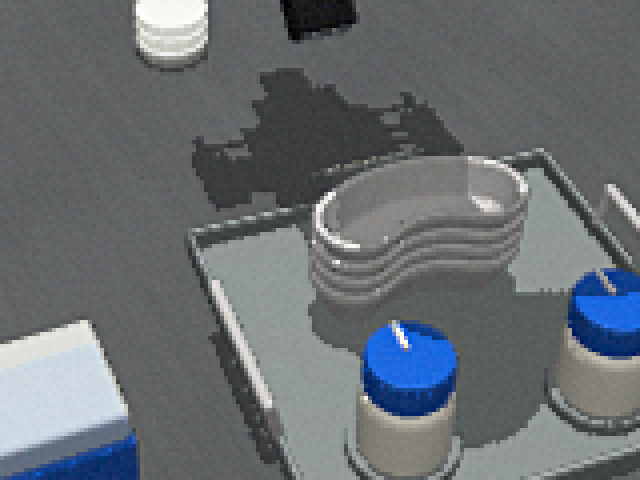

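Nest is intact and both caps tight. The scanner head is at crop px (320,15). Quick check that the head sits where computed.

```bash
python3 -c "
from scan import *
s=arm.get_state(); r=R.from_euler('xyz',s['ee_rot']).as_matrix()
S=np.stack([-r[:,0],r[:,1],-r[:,2]],1); o=s['eef_pos']-S@[-.005,0,.0195]
for n in ('scene','wrist'):
    im,d,T=grab(n);P=cloud(n,d,T).reshape(-1,3); q=(P-o)@S
    m=(abs(q[:,1])<.035)&(q[:,0]>.015)&(q[:,0]<.09)&(q[:,2]>-.02)&(q[:,2]<.06)
    print(n,m.sum(),np.round(np.percentile(q[m],[1,10,50,90,99],axis=0),3) if m.sum() else '')
"
```

```text
scene 286 [[ 0.017 -0.022  0.008]
 [ 0.026 -0.021  0.02 ]
 [ 0.045 -0.001  0.034]
 [ 0.063  0.017  0.037]
 [ 0.065  0.023  0.039]]
wrist 1667 [[ 0.015 -0.021  0.017]
 [ 0.017 -0.017  0.027]
 [ 0.024  0.001  0.032]
 [ 0.026  0.019  0.034]
 [ 0.028  0.023  0.035]]
```

Head is exactly as expected (±23 mm wide, top at 34 mm). Returning to the dock.

move_arm --rows '[{"translation": [4,-0.5,-2],"rot": [-0.4,-7,0.5],"hand": 1},{"translation": [8,-1,-3.5],"rot": [-0.9,-14,1],"hand": 1},{"translation": [10,-1.1,-4],"rot": [-0.9,-21.4,1.4],"hand": 1},{"translation": [10,-1.1,-4],"rot": [-0.9,-21.4,1.4],"hand": 1},{"translation": [10,-1.1,-4],"rot": [-0.9,-21.4,1.4],"hand": 1},{"translation": [10,-1.1,-4],"rot": [-0.9,-21.4,1.4],"hand": 1}]'

```text
t: 38.07
eef_pos: [0.4859, -0.0948, 0.2329]
ee_rot: [-3.139, -0.364, -1.766]
force: [-0.3, -0.6, -2.9]
width: 0.036
gripper_force: 30.0
```

move_arm --rows '[{"translation": [4.5,-2,-0.5],"rot": [-0.4,-20.6,2.1],"hand": 1},{"translation": [4.5,-2,-0.5],"rot": [-0.4,-20.6,2.1],"hand": 1},{"translation": [4.5,-2,-0.5],"rot": [-0.4,-20.6,2.1],"hand": 1},{"translation": [4.5,-2,-0.5],"rot": [-0.4,-20.6,2.1],"hand": 1},{"translation": [4.5,-2,-0.5],"rot": [-0.4,-20.6,2.1],"hand": 1}]'

```text
t: 38.48
eef_pos: [0.4978, -0.1381, 0.2522]
ee_rot: [3.141, -0.005, -1.803]
force: [-0.1, 0.0, -2.2]
width: 0.0357
gripper_force: 30.0
```

```bash
python3 -c "
from scan import *
plan(((.53,-.25,.255),down(-2.7)),((.545,-.3961,.20),down(3.013)))"
```

```text
t 38.48 p [ 0.4978 -0.1381  0.2522] rpy [ 3.141 -0.005 -1.803] q [ 0.11  0.09 -0.32  0.01 -1.17 -0.35] w 0.0357
  trans [10.15 -5.7  -0.23] rot [-0.1 -0.3 51.4]
  trans [  4.89 -13.85   5.5 ] rot [-0.  -0.  32.7]
```

move_arm --rows '[{"translation": [10.2,-5.7,0],"rot": [0,-0.3,51.4],"hand": 1},{"translation": [10.2,-5.7,0],"rot": [0,-0.3,51.4],"hand": 1},{"translation": [10.2,-5.7,0],"rot": [0,-0.3,51.4],"hand": 1},{"translation": [10.2,-5.7,0],"rot": [0,-0.3,51.4],"hand": 1},{"translation": [10.2,-5.7,0],"rot": [0,-0.3,51.4],"hand": 1},{"translation": [10.2,-5.7,0],"rot": [0,-0.3,51.4],"hand": 1},{"translation": [10.2,-5.7,0],"rot": [0,-0.3,51.4],"hand": 1},{"translation": [10.2,-5.7,0],"rot": [0,-0.3,51.4],"hand": 1}]'

```text
t: 39.15
eef_pos: [0.5303, -0.2483, 0.2518]
ee_rot: [-3.141, -0.002, -2.701]
force: [0.3, -0.2, -1.1]
width: 0.0355
gripper_force: 30.0
```

move_arm --rows '[{"translation": [4.9,-13.9,8],"rot": [0,0,32.7],"hand": 1},{"translation": [4.9,-13.9,8],"rot": [0,0,32.7],"hand": 1},{"translation": [4.9,-13.9,8],"rot": [0,0,32.7],"hand": 1},{"translation": [4.9,-13.9,8],"rot": [0,0,32.7],"hand": 1},{"translation": [4.9,-13.9,8],"rot": [0,0,32.7],"hand": 1},{"translation": [4.9,-13.9,8],"rot": [0,0,32.7],"hand": 1},{"translation": [4.9,-13.9,8],"rot": [0,0,32.7],"hand": 1},{"translation": [4.9,-13.9,8],"rot": [0,0,32.7],"hand": 1}]'

```text
t: 39.82
eef_pos: [0.5473, -0.3949, 0.1744]
ee_rot: [-3.142, 0.004, 3.021]
force: [0.4, 1.3, -2.0]
width: 0.0357
gripper_force: 30.0
```

```bash
python3 -c "
from scan import *
arm.grab_frame('wrist');arm.grab_frame('wrist')
plan(((.545,-.3961,.10),down(3.013)),((.545,-.3961,.032),down(3.013)))"
```

```text
t 39.92 p [ 0.5474 -0.395   0.1754] rpy [-3.142  0.006  3.02 ] q [-0.34  0.4  -0.08 -0.   -1.09 -1.35] w 0.0353
  trans [ 0.27 -0.13  7.54] rot [-0.   0.3  0.4]
  trans [ 0.  -0.   6.8] rot [0. 0. 0.]
```

move_arm --rows '[{"translation": [0.25,-0.1,3.5],"rot": [0,0.3,0.4],"hand": 1},{"translation": [0.25,-0.1,7],"rot": [0,0.3,0.4],"hand": 1},{"translation": [0.25,-0.1,10],"rot": [0,0.3,0.4],"hand": 1},{"translation": [0.25,-0.1,11],"rot": [0,0.3,0.4],"hand": 1},{"translation": [0.25,-0.1,11],"rot": [0,0.3,0.4],"hand": 1},{"translation": [0.25,-0.1,11],"rot": [0,0.3,0.4],"hand": 1}]'

```text
t: 40.42
eef_pos: [0.5456, -0.397, 0.0657]
ee_rot: [-3.141, 0.001, 3.01]
force: [0.2, -0.4, -1.6]
width: 0.0359
gripper_force: 30.0
```

```bash
python3 -c "
from scan import *
plan(((.545,-.3961,.032),down(3.013)))"
```

```text
t 40.42 p [ 0.5456 -0.397   0.0657] rpy [-3.141  0.001  3.01 ] q [-0.34  0.5  -0.19  0.   -0.88 -1.36] w 0.0359
  trans [0.07 0.08 3.37] rot [-0.   0.  -0.2]
```

move_arm --rows '[{"translation": [0.05,0.1,1],"rot": [0,0,0],"hand": 1},{"translation": [0.05,0.1,2],"rot": [0,0,0],"hand": 1},{"translation": [0.05,0.1,2.8],"rot": [0,0,0],"hand": 1},{"translation": [0.05,0.1,3.2],"rot": [0,0,0],"hand": 1},{"translation": [0.05,0.1,3.4],"rot": [0,0,0],"hand": 1},{"translation": [0.05,0.1,3.4],"rot": [0,0,0],"hand": 1}]'

```text
t: 40.92
eef_pos: [0.5441, -0.3958, 0.0308]
ee_rot: [3.141, -0.001, 3.008]
force: [-2.2, -0.1, 0.2]
width: 0.0358
gripper_force: 30.0
```

move_arm --rows '[{"translation": [0,0,0],"rot": [0,0,0],"hand": 0},{"translation": [0,0,0],"rot": [0,0,0],"hand": 0},{"translation": [0,0,0],"rot": [0,0,0],"hand": 0},{"translation": [0,0,0],"rot": [0,0,0],"hand": 0},{"translation": [0,0,-3],"rot": [0,0,0],"hand": 0},{"translation": [0,0,-7],"rot": [0,0,0],"hand": 0},{"translation": [0,0,-11],"rot": [0,0,0],"hand": 0},{"translation": [0,0,-15],"rot": [0,0,0],"hand": 0}]'

```text
t: 41.58
eef_pos: [0.5441, -0.396, 0.1819]
ee_rot: [3.141, -0.001, 3.008]
force: [0.2, 0.4, 1.1]
width: 0.0831
gripper_force: 0.0
```

move_arm --rows '[{"translation": [-7,2,-4],"rot": [0,0,0],"hand": 0},{"translation": [-7,2,-4],"rot": [0,0,0],"hand": 0},{"translation": [-7,2,-4],"rot": [0,0,0],"hand": 0},{"translation": [-7,2,-4],"rot": [0,0,0],"hand": 0},{"translation": [-7,2,-4],"rot": [0,0,0],"hand": 0}]'

```text
t: 42.0
eef_pos: [0.6161, -0.3852, 0.2195]
ee_rot: [3.14, -0.001, 3.008]
force: [0.1, -0.8, -0.7]
width: 0.088
gripper_force: 0.0
```

```bash
python3 -c "
from scan import *
nest(3)
im,d,T=grab('wrist'); P=cloud('wrist',d,T); I=im.astype(int)
near=np.hypot(P[...,0]-.55,P[...,1]+.397)<.085
for nm,m in [('top',near&(P[...,2]>.036)&(P[...,2]<.052)),('white',near&(P[...,2]>.036)&(P[...,2]<.052)&(I.min(-1)>130)),('dock',near&(P[...,2]>.008)&(P[...,2]<.03))]:
    Q=P[m]; print(nm,len(Q),np.median(Q,0),cv2.minAreaRect(Q[:,:2].astype(np.float32)))
plan()"
```

```text
scene [  0.5248   0.1714  -0.1624   2.0185 368.    ] rim z expect 0.084 [np.float64(0.0838), np.float64(0.0832), np.float64(0.084), np.float64(0.0829)]
side [  0.5242   0.1676  -0.145    2.3654 175.    ] rim z expect 0.084 [np.float64(0.0854), np.float64(0.0859), np.float64(0.0866), np.float64(0.0852)]
top 4177 [ 0.55571873 -0.3962427   0.04318039] ((0.5511789917945862, -0.3974113464355469), (0.04605656489729881, 0.12179435044527054), 82.36133575439453)
white 2563 [ 0.53197881 -0.39370444  0.04235513] ((0.5312012434005737, -0.39432334899902344), (0.034926801919937134, 0.0811639130115509), 82.2553939819336)
dock 3371 [ 0.54011395 -0.37804662  0.01235632] ((0.5442306995391846, -0.39509284496307373), (0.07035426050424576, 0.15657863020896912), 84.30316925048828)
t 42.15 p [ 0.6153 -0.3856  0.2194] rpy [ 3.141 -0.002  3.008] q [-0.29  0.46  0.11 -0.   -1.23 -1.41] w 0.0876
```

```bash
python3 -c "
from station import arm
print(arm.job_done())"
```

```text
the job is handed in; nothing more can be done
None
```

I handed the job in at about 42 s of the 192 s allowed: both caps are tight and the three loose dishes are fully nested in the base dish. The scanner was held about 10 cm from the label for over a second and is back in its dock. The hand-in returned no verdict, so these results come from my own camera and depth measurements.

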